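Reverse the ratchet and crack the second stud nut loose

ROBOT

A 7-joint arm with a two-finger parallel gripper is mounted at the origin on the work surface. World frame = base frame: x ahead of the robot, y to its left, z up, the work surface at z = 0. Lengths are in m, angles in rad, forces in N, time in s.
With the tool pointing down it reaches from about 0.425 to 0.875 m from the base axis. Payload 4.7 kg.
Tool frame: the origin (TCP) lies midway between the tips of the shut fingers; the grasp point (between the pads) lies 19 mm behind it; z points along the fingers, y is the direction in which the jaws open and shut (so a half turn about z gives the same grasp; the last joint's range is limited). The gripper opens to 87 mm and grips with 3 to 60 N. Pads are 19 mm wide; open, the fingers measure 117 mm over their backs; the gripper's body (75 mm by 190 mm) begins 51 mm behind the grasp point.
Start: joints at [1.269, 0.321, -0.07, 1.45, 0.023, 1.371, -0.057], TCP at [0.202, -0.618, 0.223] pointing down, gripper open.
Joint ranges: [-2.86, 2.86], [-0.3, 2.09], [-1.38, 1.24], [0.06, 2.45], [-1.56, 4.7], [0.09, 2.05], [-2.69, 2.69]. Speed limits (rad/s): [2.57, 2.57, 3.14, 3.14, 3.14, 3.14, 3.14].

INTERFACE

Orientations are given as a rotation vector (axis times angle).
In Python, from bench import * gives the robot as it stands.
- The arm moves only by the tool move_arm, never from a script. Its arguments are lists of equal length, an entry for each row: "jaw": the closure in counts, from 0 (fully open) to 255 (shut); "slide": the shift along the tool's x, y, z in cm, a list of three; "dr": the turn, a rotation vector about the tool's x, y, z in degrees, a list of three. A call has 1 to 5 rows; each row shifts and turns the commanded pose from where the row before left it, along the tool's axes as they then stand; what a row does not reach is not made up. A row lasts 1/10 s, in which the tool goes at most 50 mm and 8.59 degrees, less where a joint would pass 70% of its speed; a pose out of reach is approached as far as the arm can. A call with a gripper value outside its range is refused whole. The fingers move at their own pace and stop on an object; "force" is the grip in N (left out, the last holds). Time passes only in rows, so rows that do not move let the fingers close. It gives the time, the measured TCP pose, the force and the opening at its end, in the units of the state.
- get_state(): the state, without advancing time (a new reading comes with each control period).
- get_image(name): name is "scene" or "side" or "wrist"; returns (picture, depth): 400x640x3 uint8, red, green, blue; 400x640 float32, m along the optical axis (not along the pixel's ray), 0 where there is no reading.
- camera_params(name): a dict with "K" (3x3 intrinsics, pixels), "extrinsics" (4x4, takes a point from camera to world coordinates); the wrist camera has in their place "tool_from_camera" (4x4, takes a point from camera to tool coordinates, whose origin is the TCP and whose axes are the flange's). Camera axes: x right, y up, looking along -z (the intrinsics and any distortion apply to the point x, -y, -z); pixel columns grow to the right and rows downward; lengths in m; the calibration is good to about 2 mm. A picture is of the moment at which its call begins: read the wrist's pose just before it. camera_params takes no time and is no camera call.
- close_job(): hands the job in, once; it reports no verdict.
Trained networks look in the newest picture that a camera, given by its name, has taken for a name from the list of things; names that differ only in an ending like _2 or _b are one class to them, and where a whole thing is asked for, a point or a joint stands for the part that bears it (a point fixed in the world has none). Each returns a list of dicts, best first, with "score" (0 to 1); they miss things now and then, are a little off and sometimes report something else, mostly with a low value. They report only what shows in the picture. A call takes as long as a camera call. They do not tell look-alikes from the thing itself.
- regions_of(camera, query): "mask" (400x640 bool, what is visible of it) and "xy" ([column, row] in pixels, amid what is visible of it).
The state is a dict: "time": time; "joint_positions": joint angles; "qd": joint speeds; "joint_torque": joint torques, N m; "position": TCP position; "tool_rot": TCP orientation; "ft_force": force on the tool from outside, world axes, zero at the start; "torque": the same for the moment, N m; "grip_width": opening from 0.0 (shut) to 1.0 (fully open).
Only numpy, scipy, OpenCV 4.12 (cv2) and the standard library are available. Lean on these libraries where they do the work, as an engineer would, in place of code of your own. Each camera call takes 0.05 s, during which the arm holds its last target.

TASK

The ratchet stands on the stud nut of the junction block that it has just tightened, and is still set to tighten. Flip its direction lever over to the loosening side, move it to the block's other nut, work the socket down by feel, never forcing it while it is only resting on the nut, until it is fully home on the hex, and swing the handle to back that nut off by at least an eighth of a turn. Leave the ratchet standing on that nut, keep the first nut tight and do not disturb the things lying around.

Things in the scene. Friction and masses are not known exactly. Their poses are not given: they have to be found in the camera images.
- ratchet: half-inch ratchet with 19 mm socket, 0.5 kg, loose. Origin: on the socket's axis at its open mouth (lower end); z up that axis, handle along -x. Socket 27 mm diameter, 36 mm long, six-point opening 19.8 mm across flats, 24 mm deep. The socket follows the handle in the set direction only and slips with light clicks (about 26 degrees apart) the other way. It leans up to 9 degrees on a nut
- ratchet_head (a point): middle of the steel head, on the socket axis 45 mm above the mouth; axes as ratchet. The head is 18 mm high (36 to 54 mm above the mouth), with flat parallel sides 40 mm apart (y = +-20 mm, from x = -30 to 12 mm) to grip; behind it a taper 28 mm wide reaches x = -42 mm, then a 15 mm wide neck. The centre of mass lies 13 mm from the axis towards the handle
- ratchet_grip (a point): middle of the black handle grip, 125 mm from the socket axis and 45 mm above the plane of the mouth; the grip is 24 mm wide, 21 mm high and 105 mm long; axes as ratchet
- lever (a joint): direction lever on the head's top, -0.4 to 0.4 rad, pivot at x = -24.5 mm, y = 0 of the ratchet. -0.4 (as found, tab on the -y side): the handle drives the socket clockwise from above, tightening. +0.4 (tab on the +y side): it drives counterclockwise, loosening. Takes 3 to 5 N at the tab, stays where left, works only near its stops
- lever_tab (a point): middle of the lever's upright steel thumb tab, 12 mm long, 8 mm wide and 12 mm high (its foot 1.8 mm above the head's top face), 26 mm from the lever's pivot, over the socket's axis; its x runs along the tab, away from the pivot. It travels from y = -10 to y = +10 mm on the ratchet. Pushed, the whole ratchet rocks a few degrees on its nut
- block: two-stud junction block screwed to the bench: black nylon base 62 x 176 mm, 24 mm high, copper link bar on it (top at 28 mm), two steel studs 100 mm apart along its y axis, 12 mm thick, ending 51.5 mm above the bench, each with a tall 19 mm collar nut. Origin on the bench under its middle
- stud_a: the stud with the nut on which the ratchet stands at the start (either end of the block). Origin on its axis on the upper face of the link bar
- stud_b: the other stud, with the nut to be loosened. Origin on its axis on the link bar, 28 mm above the bench. Nut: collar 27 mm diameter, 3 mm thick; on it a hex 19 mm across flats, 15 mm tall, upper edge chamfered; the stud ends 5.5 mm above it. How the corners of hex and socket point is not measured: the socket goes on only where they agree within about 4 degrees (every 60); else its mouth stays 12 to 15 mm too high (15 when it is also off centre)
- seat_a (a point): upper face of the collar of the nut on stud_a, on its axis: where the socket's mouth rests when it is home
- seat_b (a point): the same on stud_b, 31 mm above the bench; z up. When the socket only rests on the hex, turning the handle counterclockwise (lever set to loosen) under a light press turns the socket until it drops on
- nut_a (a joint): turn of the nut on stud_a from where it was found; positive is counterclockwise from above (loosening)
- nut_b (a joint): turn of the nut on stud_b from where it was found; positive is counterclockwise from above (loosening). It gives way at 0.5 N m (4 N at the middle of the grip) and resists evenly from then on; up to 0.3 rad of the swing is lost in play and give
- lug: copper ring lug, 60 mm long, 11 mm high, loose on the bench
- brush: blue nylon terminal brush, 160 mm long, 20 mm high, loose on the bench
- protector: squat black rubber post protector, 38 mm diameter, 28 mm high, loose on the bench
- wingnut: zinc wing nut, 40 mm across the wings, 20 mm high, loose on the bench
- clamp: brass battery post clamp, 52 mm long, 18 mm high, loose on the bench
- spare_socket: plain steel socket, 25 mm diameter, 34 mm high, standing on the bench
- washer: thick steel washer, 28 mm diameter, 4.5 mm high, loose on the bench
Not all that is in view belongs to the job. Leave any red or yellow look-alike of the ratchet alone.

How it is judged:
On the way, in this order (a step that is already met when the one before it is completed fails the run):
1. the ratchet's direction lever is over on the loosening side (value of joint lever above 0.3 rad), for 0.2 s.
2. with the socket home on it, the second nut is backed off an eighth of a turn (value of joint nut_b above 0.75 rad and horizontal distance between ratchet and seat_b below 0.004 m and z of ratchet in the frame of seat_b below 0.005 m), for 0.1 s.
At the end, for the whole second after the job is handed in: nut_b turned 0.75 rad or more counterclockwise; lever above 0.25 rad; nut_a within 0.15 rad of its start; the ratchet released and at rest on stud_b's nut, socket home (mouth within 5 mm of the collar and 4 mm of the axis, tilt under 0.25 rad) (all of step 2 and value of joint lever above 0.25 rad and value of joint nut_a between -0.15 and 0.15 rad and angle between ratchet's own z axis and vertical below 0.25 rad and linear speed of ratchet below 0.02 m/s); the robot touches nothing.
It fails at once if the socket is forced against the second nut or the end of its stud with more than 80 N while it is not yet down on the hex (contact force between ratchet and stud_b above 80 N and z of ratchet in the frame of seat_b above 0.009 m).
It fails at once if the first nut is turned by more than 0.15 rad (value of joint nut_a above 0.15 rad or value of joint nut_a below -0.15 rad).
It fails at once if one of the things lying around is pushed more than 30 mm (distance of any of lug, brush, protector, wingnut, clamp, spare_socket, washer from where it was at the start of the episode above 0.03 m).
It also fails if it takes over 72 s, if anything falls off the work surface, if the arm or the gripper's body presses on something with over 40 N, if the wrist force passes 120 N, or if a joint passes its speed limit or range.

## Working session

There is one attempt and no reset: what is moved stays moved. The work goes in short steps, Python scripts to look and compute and a tool call to move; the robot and the scene stay as the last step left them, time stands still between calls to the robot, and variables do not carry over. Pictures are saved under pics/ and viewed, and the job is handed in when it is done.

Besides the shell and the picture viewer there is one more tool, called after "Request:" as name(argument=value, ...), one argument or row to a line, values as JSON. move_arm: Moves the arm, as the interface text tells. Its arguments: {"type":"object","properties":{"jaw":{"type":"array","items":{"type":"number"}},"slide":{"type":"array","items":{"type":"array","items":{"type":"number"}}},"dr":{"type":"array","items":{"type":"array","items":{"type":"number"}}},"force":{"type":"number"}},"required":["jaw","slide","dr"]}

```bash
ls; mkdir -p pics
cat > h.py <<'E'
from bench import *
import numpy as np, cv2
from scipy.spatial.transform import Rotation as R
def save(n,im): cv2.imwrite('pics/'+n,cv2.cvtColor(im,cv2.COLOR_RGB2BGR))
E
python3 - <<'E'
from h import *
s=get_state();print({k:np.round(v,3).tolist() for k,v in s.items()})
for n in ["scene","side","wrist"]:
    im,d=get_image(n);save(n+'0.png',im);np.save(n+'0.npy',d)
    c=camera_params(n);print(n,{k:np.round(v,4).tolist() if not isinstance(v,str) else v for k,v in c.items()})
E
```

```text
pics
{'time': 0.0, 'joint_positions': [1.269, 0.322, -0.07, 1.452, 0.023, 1.371, -0.057], 'qd': [0.0, 0.0, -0.001, -0.0, -0.0, 0.0, -0.0], 'joint_torque': [0.0, -49.129, -0.404, -31.253, -0.064, 0.044, 0.0], 'position': [0.202, -0.617, 0.221], 'tool_rot': [-3.101, -0.494, 0.001], 'ft_force': [-0.13, -0.868, 0.286], 'torque': [-0.004, 0.032, 0.027], 'grip_width': 1.002}
scene {'K': [[504.9364, 0.0, 311.7769], [0.0, 504.9364, 205.8398], [0.0, 0.0, 1.0]], 'extrinsics': [[-0.4272, -0.6636, 0.6141, 1.1862], [0.904, -0.3007, 0.304, 0.2057], [-0.0171, 0.685, 0.7284, 1.0102], [0.0, 0.0, 0.0, 1.0]]}
side {'K': [[429.1549, 0.0, 320.1584], [0.0, 429.1549, 211.2504], [0.0, 0.0, 1.0]], 'extrinsics': [[-0.7396, 0.3869, -0.5508, -0.1517], [-0.673, -0.4126, 0.6139, 0.4715], [0.0102, 0.8247, 0.5655, 0.6683], [0.0, 0.0, 0.0, 1.0]]}
wrist {'K': [[337.5425, 0.0, 316.5668], [0.0, 337.5425, 199.3127], [0.0, 0.0, 1.0]], 'tool_from_camera': [[-0.0003, 0.9549, 0.2969, 0.0825], [1.0, 0.0007, -0.001, 0.0007], [-0.0011, 0.2969, -0.9549, -0.1617], [0.0, 0.0, 0.0, 1.0]]}
```

View pics/scene0.png

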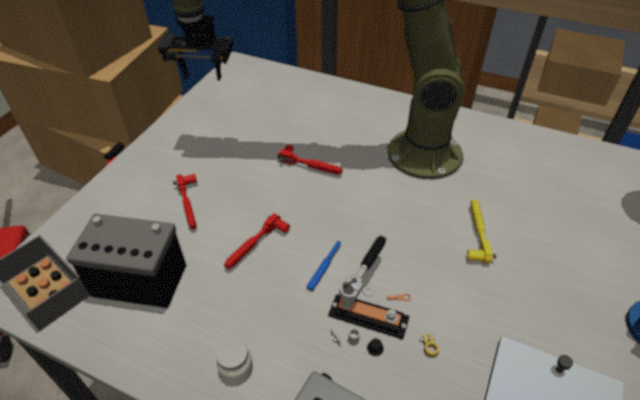

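View pics/side0.png

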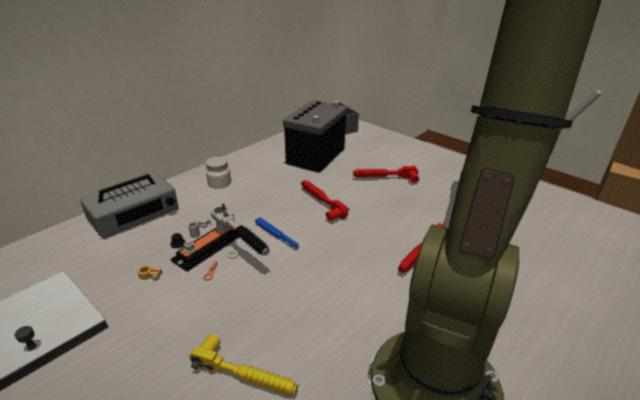

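View pics/wrist0.png

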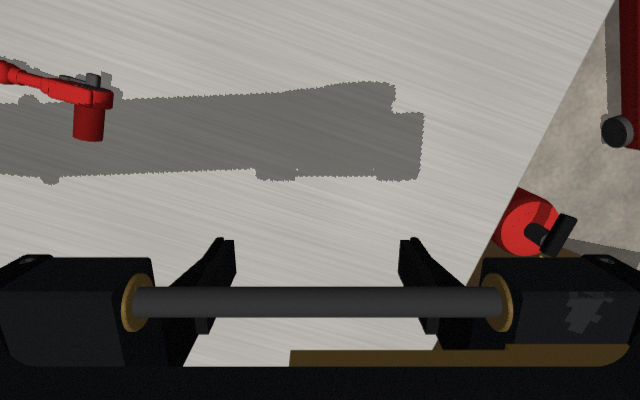

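```bash
cat >> h.py <<'E'
def deproj(name,u,v,d,T=None):
    c=camera_params(name);K=np.array(c['K'])
    if T is None: T=np.array(c['extrinsics'])
    u=np.asarray(u,float);v=np.asarray(v,float);d=np.asarray(d,float)
    p=np.stack([(u-K[0,2])/K[0,0]*d,-(v-K[1,2])/K[1,1]*d,-d,np.ones_like(d)],-1)
    return (p@T.T)[...,:3]
def proj(name,P,T=None):
    c=camera_params(name);K=np.array(c['K'])
    if T is None: T=np.array(c['extrinsics'])
    P=np.atleast_2d(P);q=np.c_[P,np.ones(len(P))]@np.linalg.inv(T).T
    d=-q[:,2];return np.c_[K[0,0]*q[:,0]/d+K[0,2],-K[1,1]*q[:,1]/d+K[1,2],d]
def toolT(s=None):
    s=s or get_state();T=np.eye(4);T[:3,:3]=R.from_rotvec(s['tool_rot']).as_matrix();T[:3,3]=s['position'];return T
def wristT(s=None): return toolT(s)@np.array(camera_params('wrist')['tool_from_camera'])
E
python3 - <<'E'
from h import *
for cam in ["scene","side"]:
    im,d=get_image(cam)
    for q in ["ratchet","block","ratchet_grip","ratchet_head","stud_b","lug","brush","washer","wingnut","protector","spare_socket","clamp","lever"]:
        for r in regions_of(cam,q)[:4]:
            m=r['mask']&(d>0);v,u=np.nonzero(m)
            if len(v)==0: continue
            P=deproj(cam,u,v,d[v,u])
            print(cam,q,round(r['score'],2),np.round(r['xy']),m.sum(),np.round(np.median(P,0),3),'zmax',P[:,2].max().round(3))
x0,y0,x1,y1=310,225,450,365
im=cv2.imread('pics/scene0.png')[y0:y1,x0:x1];cv2.imwrite('pics/sc_crop.png',cv2.resize(im,None,fx=4,fy=4,interpolation=cv2.INTER_CUBIC))
im=cv2.imread('pics/side0.png')[195:285,130:280];cv2.imwrite('pics/sd_crop.png',cv2.resize(im,None,fx=5,fy=5,interpolation=cv2.INTER_CUBIC))
E
```

```text
scene ratchet 0.98 [358. 274.] 1076 [0.547 0.005 0.083] zmax 0.105
scene ratchet 0.96 [253. 234.] 801 [ 0.524 -0.286  0.032] zmax 0.048
scene ratchet 0.93 [307. 162.] 712 [ 0.206 -0.299  0.03 ] zmax 0.048
scene ratchet 0.89 [479. 246.] 818 [0.306 0.225 0.032] zmax 0.048
scene block 0.85 [369. 313.] 1713 [0.61  0.053 0.025] zmax 0.035
scene block 0.71 [349. 285.] 83 [ 0.583 -0.006  0.092] zmax 0.105
scene ratchet_grip 0.69 [307. 164.] 654 [ 0.206 -0.296  0.03 ] zmax 0.048
scene ratchet_grip 0.67 [359. 277.] 939 [0.561 0.005 0.084] zmax 0.105
scene ratchet_grip 0.65 [254. 236.] 926 [ 0.515 -0.287  0.031] zmax 0.048
scene ratchet_grip 0.58 [480. 240.] 708 [0.293 0.223 0.033] zmax 0.048
scene ratchet_head 0.91 [483. 243.] 734 [0.296 0.225 0.033] zmax 0.048
scene ratchet_head 0.79 [304. 162.] 724 [ 0.206 -0.305  0.029] zmax 0.048
scene ratchet_head 0.77 [184. 195.] 489 [ 0.464 -0.545  0.033] zmax 0.046
scene ratchet_head 0.71 [360. 279.] 1043 [0.56  0.005 0.083] zmax 0.105
scene stud_b 0.63 [392. 317.] 121 [0.597 0.099 0.044] zmax 0.059
scene brush 0.86 [321. 264.] 411 [ 0.517 -0.098  0.0
[... 1137 characters left out ...]
.215  0.029] zmax 0.286
side ratchet_head 0.96 [333. 204.] 690 [ 0.469 -0.279  0.026] zmax 0.043
side ratchet_head 0.8 [241. 367.] 2030 [0.254 0.223 0.028] zmax 0.041
side ratchet_head 0.64 [238. 226.] 934 [0.512 0.011 0.078] zmax 0.098
side ratchet_head 0.64 [408. 260.] 265 [ 0.193 -0.215  0.029] zmax 0.039
side brush 0.9 [279. 232.] 403 [ 0.5   -0.093  0.014] zmax 0.018
side washer 0.43 [232. 255.] 67 [0.527 0.025 0.002] zmax 0.005
side wingnut 0.4 [212. 270.] 79 [0.517 0.095 0.003] zmax 0.011
side protector 0.58 [178. 240.] 155 [0.652 0.095 0.015] zmax 0.028
side spare_socket 0.49 [192. 231.] 139 [0.653 0.044 0.02 ] zmax 0.034
side clamp 0.72 [178. 244.] 191 [0.651 0.096 0.011] zmax 0.041
```

View pics/sc_crop.png

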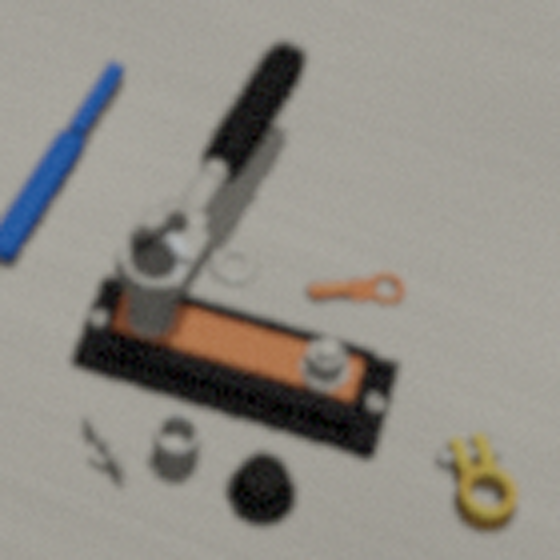

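View pics/sd_crop.png

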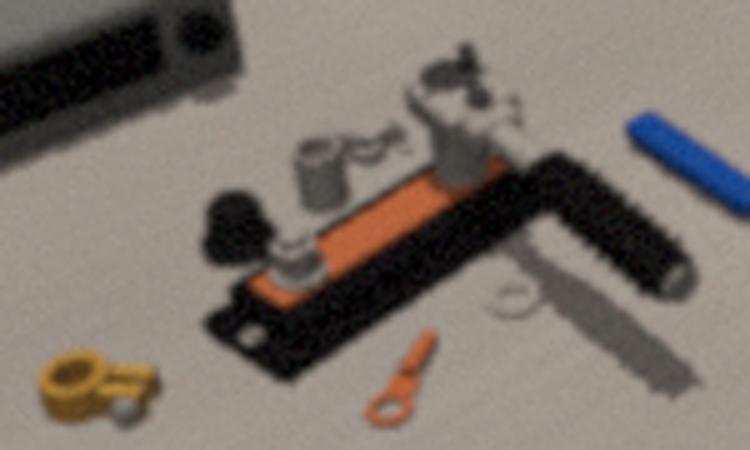

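Request:
move_arm(
  jaw=[0,0,0,0,0],
  slide=[
    [0,0,-2],
    [0,0,-2],
    [0,0,-2],
    [2.6,-4.1,0],
    [2.6,-4.1,0],
  ],
  dr=[
    [0,0,6],
    [0,0,6],
    [0,0,6.1],
    [0,0,0],
    [0,0,0],
  ],
)

```text
time: 2.05
position: [0.2534, -0.5361, 0.283]
tool_rot: [3.14, -0.006, 0.001]
ft_force: [2.3, 0.4, -0.5]
grip_width: 1.002
```

Request:
move_arm(
  jaw=[0,0,0,0,0],
  slide=[
    [2.6,-4.1,0],
    [2.6,-4.1,0],
    [2.6,-4.1,0],
    [2.6,-4.1,0],
    [2.6,-4.1,0],
  ],
  dr=[
    [0,0,0],
    [0,0,0],
    [0,0,0],
    [0,0,0],
    [0,0,0],
  ],
)

```text
time: 2.55
position: [0.3846, -0.3291, 0.2829]
tool_rot: [3.141, -0.0, 0.001]
ft_force: [0.4, -0.0, -0.3]
grip_width: 0.999
```

Request:
move_arm(
  jaw=[0,0,0,0,0],
  slide=[
    [2.6,-4.1,0],
    [2.6,-4.1,0],
    [2.6,-4.1,0],
    [2.6,-4.1,0],
    [2.6,-4.1,0],
  ],
  dr=[
    [0,0,0],
    [0,0,0],
    [0,0,0],
    [0,0,0],
    [0,0,0],
  ],
)

```text
time: 3.05
position: [0.5147, -0.1242, 0.283]
tool_rot: [3.141, -0.001, 0.001]
ft_force: [0.7, -1.6, 0.3]
grip_width: 1.003
```

Request:
move_arm(
  jaw=[0,0,0,0,0],
  slide=[
    [2.6,-4.1,0],
    [2.6,-4.1,0],
    [2.6,-4.1,0],
    [2.6,-4.1,0],
    [0,0,0],
  ],
  dr=[
    [0,0,0],
    [0,0,0],
    [0,0,0],
    [0,0,0],
    [0,0,0],
  ],
)

```text
time: 3.55
position: [0.619, 0.0471, 0.2817]
tool_rot: [-3.135, -0.017, 0.0]
ft_force: [0.1, 0.5, -0.6]
grip_width: 1.001
```

Run:
```python
from h import *
s=get_state();print({k:np.round(v,3).tolist() for k,v in s.items()})
T=wristT(s);im,d=get_image('wrist');save('w1.png',im);np.savez('w1.npz',d=d,T=T,im=im)
for q in ["ratchet","block","ratchet_grip","ratchet_head","stud_b","lever_tab"]:
    for r in regions_of('wrist',q)[:3]:
        m=r['mask']&(d>0);v,u=np.nonzero(m)
        if len(v)==0: continue
        P=deproj('wrist',u,v,d[v,u],T)
        print(q,round(r['score'],2),np.round(r['xy']),m.sum(),np.round(np.median(P,0),3),'zmax',P[:,2].max().round(3))
```

```text
{'time': 3.55, 'joint_positions': [0.397, 0.297, -0.645, 1.419, 0.171, 1.483, -1.801], 'qd': [0.061, -0.051, 0.064, 0.04, 0.02, 0.037, 0.061], 'joint_torque': [0.752, -40.686, -4.235, -32.402, 0.371, -0.419, -0.541], 'position': [0.619, 0.047, 0.282], 'tool_rot': [-3.135, -0.017, 0.0], 'ft_force': [0.116, 0.464, -0.557], 'torque': [0.034, 0.068, 0.025], 'grip_width': 1.001}
ratchet 0.97 [356. 215.] 2842 [0.576 0.003 0.083] zmax 0.1
ratchet 0.94 [580. 208.] 2285 [ 0.568 -0.295  0.028] zmax 0.357
ratchet 0.83 [196. 350.] 505 [0.337 0.223 0.028] zmax 0.338
block 0.92 [312. 168.] 4938 [0.608 0.053 0.023] zmax 0.072
block 0.74 [353. 113.] 168 [0.68  0.003 0.009] zmax 0.022
block 0.16 [354. 218.] 3099 [0.573 0.003 0.082] zmax 0.365
ratchet_grip 0.86 [199. 348.] 480 [0.336 0.224 0.028] zmax 0.331
ratchet_grip 0.57 [582. 206.] 2345 [ 0.567 -0.295  0.028] zmax 0.034
ratchet_head 0.83 [355. 218.] 2918 [0.573 0.003 0.082] zmax 0.1
ratchet_head 0.83 [196. 349.] 507 [0.336 0.223 0.028] zmax 0.345
ratchet_head 0.56 [580. 206.] 2449 [ 0.568 -0.295  0.027] zmax 0.357
stud_b 0.53 [279. 183.] 334 [0.597 0.095 0.044] zmax 0.052
stud_b 0.36 [357. 214.] 3083 [0.573 0.003 0.082] zmax 0.365
lever_tab 0.82 [364. 204.] 269 [ 0.586 -0.006  0.089] zmax 0.1
```

View pics/w1.png

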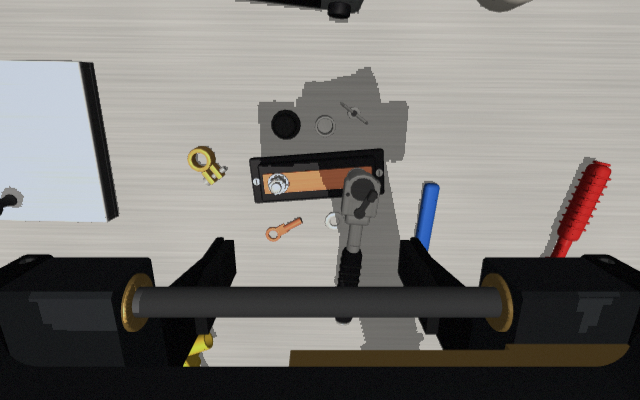

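Run:
```python
from h import *
f=np.load('w1.npz');d=f['d'];T=f['T'];im=f['im']
c=im[100:300,230:430];save('w1c.png',cv2.resize(c,None,fx=3,fy=3,interpolation=cv2.INTER_CUBIC))
v,u=np.mgrid[130:330,230:430];P=deproj('wrist',u,v,d[130:330,230:430],T).reshape(-1,3)
ok=(P[:,2]>0.075)&(P[:,2]<0.0905)&(P[:,0]>0.40)&(abs(P[:,1])<.06);Q=P[ok]
# head: 
print('n',len(Q))
for x in np.arange(0.42,0.63,0.01):
    q=Q[(Q[:,0]>=x)&(Q[:,0]<x+.01)]
    if len(q)>4: print(round(x,3),len(q),'y',np.round([q[:,1].min(),q[:,1].max(),q[:,1].mean()],4),'z',np.median(q[:,2]).round(4),q[:,2].max().round(4))
for lo,hi in [(0.086,0.11)]:
    q=P[(P[:,2]>lo)&(P[:,2]<hi)&(P[:,0]>0.4)&(abs(P[:,1])<.06)];print('tab',len(q),q.min(0).round(4),q.max(0).round(4),np.median(q,0).round(4))
q=P[(P[:,1]>.06)&(P[:,1]<.14)&(P[:,0]>.55)&(P[:,0]<.65)]
for lo,hi in [(0.0,0.01),(.022,.032),(.038,.0475),(.0475,.06)]:
    r=q[(q[:,2]>lo)&(q[:,2]<hi)];
    if len(r): print(lo,len(r),np.median(r,0).round(4),r.min(0).round(4),r.max(0).round(4))
```

```text
n 2681
0.42 61 y [0.0014 0.0206 0.0111] z 0.0767 0.079
0.43 8 y [0.0055 0.0183 0.0113] z 0.0778 0.0782
0.47 41 y [-0.004   0.0195  0.0089] z 0.0794 0.0818
0.48 135 y [-0.0048  0.0188  0.0073] z 0.0802 0.0831
0.49 141 y [-0.0054  0.018   0.0067] z 0.0808 0.0828
0.5 145 y [-0.0071  0.0172  0.0059] z 0.0812 0.0834
0.51 154 y [-0.0072  0.016   0.0051] z 0.0814 0.0837
0.52 128 y [-0.0065  0.0149  0.0043] z 0.0794 0.0828
0.53 99 y [-0.0049  0.0105  0.0032] z 0.0784 0.081
0.54 96 y [-0.0054  0.0088  0.0021] z 0.0788 0.0807
0.55 100 y [-0.0112  0.0096  0.0011] z 0.0794 0.0818
0.56 183 y [-0.0169  0.0143  0.0008] z 0.0818 0.088
0.57 269 y [-0.0204  0.0194 -0.0006] z 0.0839 0.0897
0.58 300 y [-0.0215  0.0186  0.0003] z 0.0842 0.09
0.59 235 y [-0.0223  0.0178  0.0023] z 0.085 0.0896
0.6 319 y [-0.0227  0.0176 -0.0018] z 0.0854 0.0901
0.61 259 y [-0.0203  0.0161 -0.0011] z 0.0851 0.0878
tab 417 [ 0.5695 -0.0202  0.086 ] [0.6178 0.0149 0.0999] [ 0.5974 -0.0049  0.0879]
0.0 1032 [0.6211 0.1105 0.0072] [0.5503 0.0603 0.    ] [0.6499 0.1399 0.01  ]
0.022 1447 [0.5993 0.0859 0.0244] [0.5676 0.061  0.022 ] [0.6204 0.1225 0.032 ]
0.038 143 [0.5968 0.0949 0.0447] [0.5832 0.0863 0.0382] [0.6043 0.1068 0.0475]
0.0475 80 [0.5941 0.0965 0.0507] [0.588  0.0915 0.0475] [0.5994 0.1028 0.0523]
```

View pics/w1c.png

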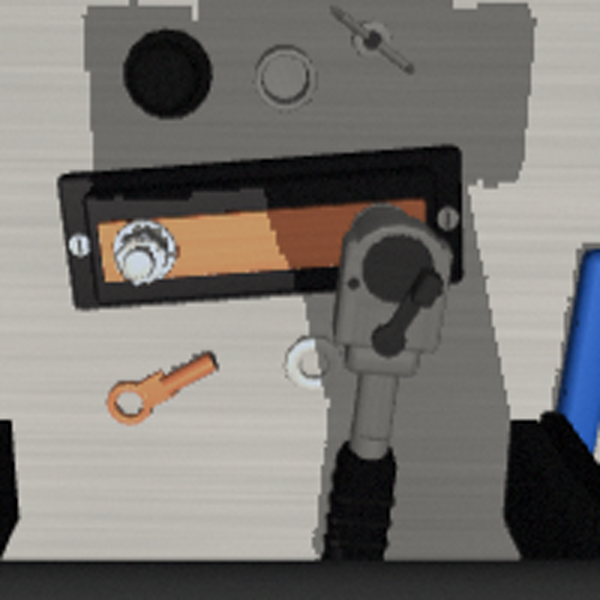

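Run:
```python
from h import *
f=np.load('w1.npz');d=f['d'];T=f['T']
v,u=np.mgrid[130:330,230:430];P=deproj('wrist',u,v,d[130:330,230:430],T).reshape(-1,3)
q=P[(P[:,2]>0.093)&(P[:,2]<.12)&(P[:,0]>.55)&(abs(P[:,1])<.05)];print(len(q),q.mean(0),q.min(0),q.max(0))
s=get_state();print(s['position'],s['tool_rot'])
```

```text
90 [ 0.598507   -0.01193206  0.09735984] [ 0.59168528 -0.01778797  0.09320736] [ 0.60420636 -0.00686574  0.09990812]
[0.61771657 0.03605    0.28284162] [ 3.14034379e+00 -4.79934107e-03  6.68166012e-04]
```

```bash
cat > meas.py <<'E'
from h import *
import sys
n=sys.argv[1]
s=get_state();T=wristT(s);im,d=get_image('wrist');save(n+'.png',im);np.savez(n+'.npz',d=d,T=T,im=im)
print(s['time'],s['position'].round(4) if hasattr(s['position'],'round') else s['position'],np.round(s['tool_rot'],4),np.round(s['qd'],3),np.round(s['joint_positions'],2))
v,u=np.mgrid[0:330,150:490];P=deproj('wrist',u,v,d[0:330,150:490],T).reshape(-1,3)
q=P[(P[:,2]>0.093)&(P[:,2]<.12)&(P[:,0]>.55)&(abs(P[:,1])<.05)];print('tab',len(q),q.mean(0).round(4),q.min(0).round(4),q.max(0).round(4))
Q=P[(P[:,2]>0.075)&(P[:,2]<0.0905)&(P[:,0]>.4)&(abs(P[:,1])<.06)]
ms=[]
for x in np.arange(0.42,0.63,0.01):
    r=Q[(Q[:,0]>=x)&(Q[:,0]<x+.01)]
    if len(r)>40:
        ms.append([x+.005,(r[:,1].min()+r[:,1].max())/2]); print(round(x,3),len(r),np.round([r[:,1].min(),r[:,1].max(),ms[-1][1]],4),np.median(r[:,2]).round(4))
ms=np.array(ms);print('line',np.polyfit(ms[:,0]-.6,ms[:,1],1))
q=P[(P[:,1]>.06)&(P[:,1]<.14)&(P[:,0]>.55)&(P[:,0]<.65)]
for lo,hi in [(.038,.0475),(.0485,.06)]:
    r=q[(q[:,2]>lo)&(q[:,2]<hi)]
    if len(r): print('nutb',len(r),r.mean(0).round(4),r.min(0).round(4),r.max(0).round(4))
# copper bar by colour, top
C=im[0:330,150:490].reshape(-1,3).astype(int)
m=(C[:,0]>C[:,2]*1.8)&(P[:,2]>.02)&(P[:,2]<.036)&(P[:,0]>.55)&(P[:,0]<.65)
p=P[m][:,:2].astype(np.float32);print('bar',m.sum(),cv2.minAreaRect(p),P[m][:,2].mean())
E
python3 meas.py w2
```

```text
3.9 [0.6177 0.036  0.2828] [ 3.1403e+00 -4.8000e-03  7.0000e-04] [-0.001 -0.001 -0.006 -0.002 -0.002 -0.002  0.   ] [ 0.41  0.29 -0.64  1.42  0.17  1.48 -1.8 ]
tab 86 [ 0.5984 -0.0121  0.0974] [ 0.5916 -0.0173  0.093 ] [ 0.6042 -0.0074  0.1001]
0.47 75 [-0.0047  0.019   0.0072] 0.0797
0.48 135 [-0.0055  0.019   0.0067] 0.0802
0.49 140 [-0.0065  0.0179  0.0057] 0.0807
0.5 143 [-0.0063  0.0169  0.0053] 0.0812
0.51 151 [-0.0074  0.0167  0.0046] 0.0814
0.52 127 [-0.0059  0.0145  0.0043] 0.0796
0.53 99 [-0.0044  0.0099  0.0028] 0.0785
0.54 97 [-0.0055  0.0089  0.0017] 0.0787
0.55 100 [-0.0117  0.0114 -0.0001] 0.0792
0.56 178 [-0.019   0.014  -0.0025] 0.0818
0.57 263 [-0.0209  0.0188 -0.001 ] 0.084
0.58 293 [-0.0216  0.0188 -0.0014] 0.0842
0.59 246 [-0.0221  0.0178 -0.0021] 0.085
0.6 307 [-0.0231  0.0169 -0.0031] 0.0854
0.61 257 [-0.0214  0.0166 -0.0024] 0.0851
line [-0.08043313 -0.00270919]
nutb 143 [0.5955 0.096  0.0443] [0.5827 0.0873 0.0381] [0.6038 0.1068 0.0471]
nutb 79 [0.5937 0.0966 0.0509] [0.5873 0.0912 0.0486] [0.599  0.1023 0.0523]
bar 1378 ((0.6034194827079773, 0.047346338629722595), (0.0382022000849247, 0.1387210190296173), 4.4839887619018555) 0.027236759515535454
```

Request:
move_arm(
  jaw=[155,155,155,155,155],
  slide=[
    [-2,4.8,0],
    [0,0,4],
    [0,0,4],
    [0,0,4],
    [0,0,3],
  ],
  dr=[
    [0,0,0],
    [0,0,2.2],
    [0,0,2.2],
    [0,0,0],
    [0,0,0],
  ],
  force=20,
)

```text
time: 4.45
position: [0.5974, -0.0096, 0.1304]
tool_rot: [3.138, -0.124, -0.002]
ft_force: [0.2, 0.3, -0.1]
grip_width: 0.637
```

Request:
move_arm(
  jaw=[155,155],
  slide=[
    [0,0,0],
    [0,0,0],
  ],
  dr=[
    [0,0,0],
    [0,0,0],
  ],
)

```text
time: 4.65
position: [0.5988, -0.0087, 0.1333]
tool_rot: [3.139, -0.122, 0.001]
ft_force: [0.1, -0.5, 0.8]
grip_width: 0.452
```

```bash
python3 meas.py w3 2>&1 | egrep -v "^0\.|^bar"
```

```text
4.65 [ 0.5988 -0.0087  0.1333] [ 3.139e+00 -1.222e-01  5.000e-04] [-0.005 -0.023 -0.01  -0.043 -0.001 -0.003 -0.001] [ 0.47  0.33 -0.6   1.68  0.2   1.19 -1.83]
tab 236 [ 0.5986 -0.0124  0.0975] [ 0.5922 -0.0175  0.0931] [ 0.604  -0.0074  0.0995]
line [-0.07775556 -0.00260197]
nutb 348 [0.5959 0.0937 0.0439] [0.5831 0.0865 0.038 ] [0.6041 0.1076 0.0474]
nutb 187 [0.5936 0.0962 0.0507] [0.5878 0.0907 0.0486] [0.5995 0.1027 0.0524]
```

View pics/w3.png

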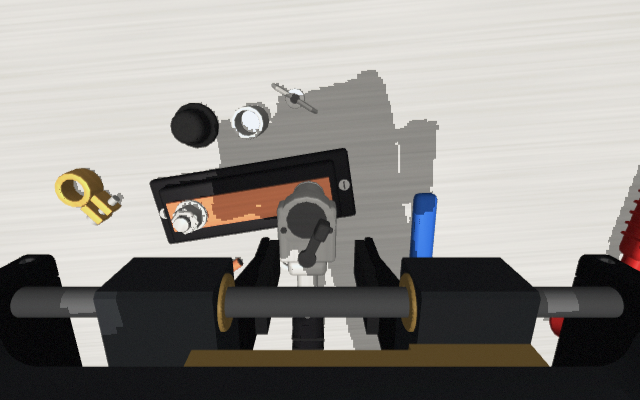

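Request:
move_arm(
  jaw=[155,155,155,155],
  slide=[
    [0,0.3,2],
    [0,0,1.2],
    [0,0,1],
    [0,0,0],
  ],
  dr=[
    [0,0,0],
    [0,0,0],
    [0,0,0],
    [0,0,0],
  ],
)

```text
time: 5.1
position: [0.598, -0.0106, 0.0899]
tool_rot: [-3.139, 0.121, 0.002]
ft_force: [-0.0, 0.6, 0.9]
grip_width: 0.388
```

Request:
move_arm(
  jaw=[155,155,155,155],
  slide=[
    [0,-0.5,0],
    [0,-0.5,0],
    [0,-0.4,0],
    [0,-0.3,0],
  ],
  dr=[
    [0,0,0],
    [0,0,0],
    [0,0,0],
    [0,0,0],
  ],
)

```text
time: 5.5
position: [0.6009, 0.005, 0.0915]
tool_rot: [3.137, -0.121, 0.004]
ft_force: [1.4, -3.4, 2.7]
grip_width: 0.393
```

Request:
move_arm(
  jaw=[155,155,155,155,155],
  slide=[
    [0,-0.4,0],
    [0,-0.4,0],
    [0,-0.3,0],
    [0,-0.3,0],
    [0,0,0],
  ],
  dr=[
    [0,0,0],
    [0,0,0],
    [0,0,0],
    [0,0,0],
    [0,0,0],
  ],
)

```text
time: 6.0
position: [0.6022, 0.0161, 0.0922]
tool_rot: [3.134, -0.124, 0.004]
ft_force: [-0.7, -8.5, 8.6]
grip_width: 0.395
```

```bash
python3 meas.py w4 2>&1 | egrep -v "^0\.|^bar"
```

```text
6.0 [0.6022 0.0161 0.0922] [ 3.1337 -0.1237  0.0042] [ 0.004 -0.001  0.001  0.002 -0.006  0.     0.003] [ 0.42  0.38 -0.59  1.71  0.24  1.12 -1.9 ]
tab 1838 [0.6086 0.0128 0.1059] [ 0.5922 -0.0125  0.093 ] [0.6164 0.0418 0.12  ]
line [-0.08651783  0.00548389]
nutb 467 [0.5967 0.0941 0.0438] [0.5839 0.0866 0.0381] [0.6045 0.1081 0.0475]
nutb 253 [0.5938 0.0964 0.0507] [0.5879 0.0906 0.0486] [0.5994 0.1026 0.0522]
```

View pics/w4.png

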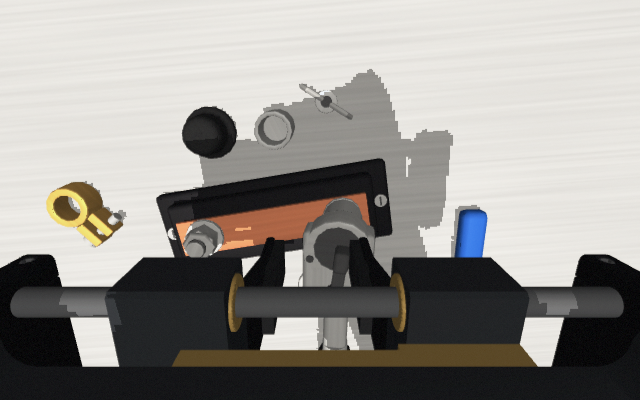

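Request:
move_arm(
  jaw=[155,155,155,155],
  slide=[
    [0,0,-0.3],
    [0,-0.3,0],
    [0,-0.3,0],
    [0,0,0],
  ],
  dr=[
    [0,0,0],
    [0,0,0],
    [0,0,0],
    [0,0,0],
  ],
)

```text
time: 6.45
position: [0.6017, 0.0253, 0.0941]
tool_rot: [3.138, -0.121, 0.001]
ft_force: [1.0, -4.7, 5.0]
grip_width: 0.392
```

Run:
```python
from h import *
im,d=get_image('wrist');c=im[150:370,200:460];save('w5c.png',cv2.resize(c,None,fx=3,fy=2.7,interpolation=cv2.INTER_CUBIC))
im,d=get_image('side');c=im[195:265,180:280];save('s5c.png',cv2.resize(c,None,fx=7,fy=7,interpolation=cv2.INTER_CUBIC))
im,d=get_image('scene');c=im[250:350,310:430];save('c5c.png',cv2.resize(c,None,fx=6,fy=6,interpolation=cv2.INTER_CUBIC))
```

```text
(no output)
```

View pics/w5c.png

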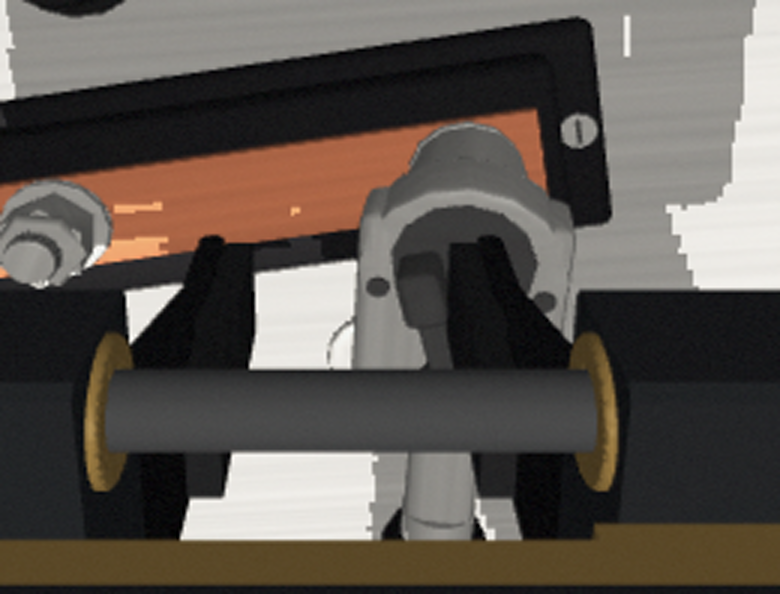

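View pics/c5c.png

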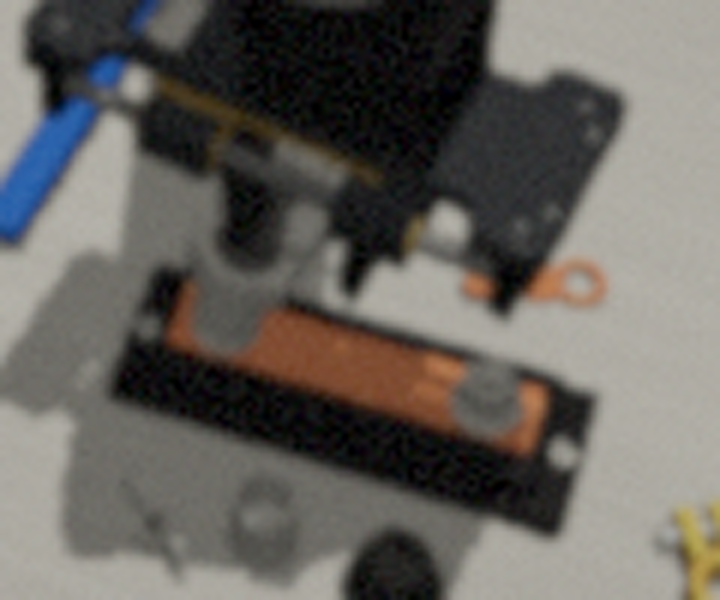

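Request:
move_arm(
  jaw=[155,155,155,155],
  slide=[
    [0,-0.3,-0.05],
    [0,-0.3,0],
    [0,0,0],
    [0,0,0],
  ],
  dr=[
    [0,0,0],
    [0,0,0],
    [0,0,0],
    [0,0,0],
  ],
)

```text
time: 7.0
position: [0.6016, 0.03, 0.0936]
tool_rot: [3.137, -0.122, -0.001]
ft_force: [-0.1, -7.0, 1.3]
grip_width: 0.394
```

Back off and lift to look.

Request:
move_arm(
  jaw=[155,155,155,155,155],
  slide=[
    [0,0.6,0],
    [0,0.4,-1],
    [0,0.3,-3],
    [0,0,-2.2],
    [0,0,0],
  ],
  dr=[
    [0,0,0],
    [0,0,0],
    [0,0,0],
    [0,0,0],
    [0,0,0],
  ],
)

```text
time: 7.5
position: [0.6025, 0.0209, 0.1597]
tool_rot: [-3.137, 0.119, -0.009]
ft_force: [0.4, 0.7, 0.2]
grip_width: 0.39
```

```bash
python3 meas.py w6 2>&1
python3 - <<'E'
from h import *
im=np.load('w6.npz')['im'];c=im[100:300,150:410];save('w6c.png',cv2.resize(c,None,fx=3,fy=3,interpolation=cv2.INTER_CUBIC))
E
```

```text
7.5 [0.6025 0.0209 0.1597] [-3.1372  0.119  -0.0086] [-0.006  0.027  0.013  0.053  0.015 -0.032 -0.008] [ 0.43  0.31 -0.61  1.64  0.19  1.24 -1.86]
tab 192 [0.5969 0.0102 0.0974] [0.5894 0.0055 0.0931] [0.6022 0.0148 0.1001]
0.49 130 [-0.0026  0.0197  0.0085] 0.0756
0.5 65 [-0.0039  0.0191  0.0076] 0.0766
0.53 75 [-0.0015  0.01    0.0042] 0.0756
0.54 147 [-0.0011  0.0105  0.0047] 0.0763
0.55 148 [-0.0013  0.0161  0.0074] 0.0778
0.56 206 [-0.0013  0.021   0.0098] 0.0805
0.57 403 [-0.0191  0.0216  0.0013] 0.0832
0.58 552 [-0.02    0.0202  0.0001] 0.0845
0.59 497 [-0.0209  0.0195 -0.0007] 0.0859
0.6 690 [-0.0211  0.0187 -0.0012] 0.0865
0.61 477 [-0.0162  0.0172  0.0005] 0.0858
line [-0.08022572  0.00074903]
nutb 288 [0.5957 0.0947 0.044 ] [0.5826 0.0864 0.0382] [0.6042 0.1073 0.0475]
nutb 155 [0.5937 0.0963 0.0507] [0.5876 0.0907 0.0486] [0.5991 0.1025 0.0524]
bar 2632 ((0.5971542000770569, 0.04737161472439766), (0.027928007766604424, 0.1403174102306366), 5.166401386260986) 0.027248546521933835
```

View pics/w6c.png

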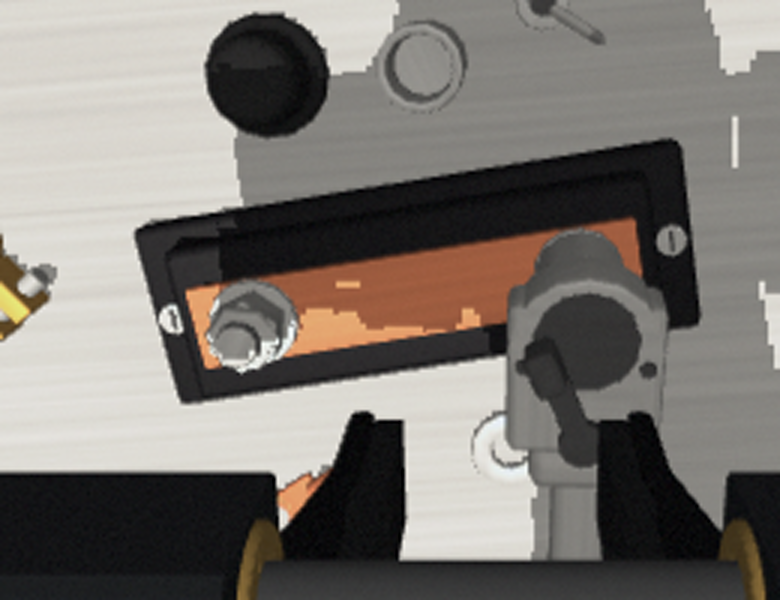

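Request:
move_arm(
  jaw=[20,20,20,20,20],
  slide=[
    [-1.3,2.3,0],
    [0,0,0],
    [0,0,0],
    [0,0,0],
    [0,0,0],
  ],
  dr=[
    [0,0,0],
    [0,0,0],
    [0,0,0],
    [0,0,0],
    [0,0,0],
  ],
)

```text
time: 8.05
position: [0.586, -0.0019, 0.1556]
tool_rot: [-3.138, 0.119, 0.001]
ft_force: [1.1, 0.7, -0.0]
grip_width: 0.76
```

Run:
```python
from h import *
s=get_state();print(s['position'],s['tool_rot'],s['qd'].round(3) if hasattr(s['qd'],'round') else s['qd'])
```

```text
[ 0.58601406 -0.00185774  0.15564738] [-3.13843157e+00  1.18501283e-01  8.85321610e-04] [-0.001 -0.001  0.002 -0.003  0.001  0.001 -0.001]
```

Request:
move_arm(
  jaw=[20,20,20,20,20],
  slide=[
    [0.2,-0.1,3],
    [0,0,3],
    [0,0,2],
    [0,0,2],
    [0,0,0],
  ],
  dr=[
    [0,0,0],
    [0,0,0],
    [0,0,0],
    [0,0,0],
    [0,0,0],
  ],
)

```text
time: 8.55
position: [0.5857, -0.0016, 0.053]
tool_rot: [-3.139, 0.119, 0.009]
ft_force: [-0.0, -0.2, 0.0]
grip_width: 0.918
```

Request:
move_arm(
  jaw=[140,140,140,140,140],
  slide=[
    [0,0,0],
    [0,0,0],
    [0,0,0],
    [0,0,0],
    [0,0,0],
  ],
  dr=[
    [0,0,0],
    [0,0,0],
    [0,0,0],
    [0,0,0],
    [0,0,0],
  ],
  force=40,
)

```text
time: 9.05
position: [0.5884, -0.0023, 0.0566]
tool_rot: [3.139, -0.121, 0.002]
ft_force: [-0.4, 0.0, 1.1]
grip_width: 0.557
```

Request:
move_arm(
  jaw=[180,180,180,180],
  slide=[
    [0,0,0],
    [0,0,0],
    [0,0,0],
    [0,0,0],
  ],
  dr=[
    [0,0,0],
    [0,0,0],
    [0,0,0],
    [0,0,0],
  ],
  force=50,
)

```text
time: 9.45
position: [0.5884, -0.0018, 0.0564]
tool_rot: [-3.139, 0.12, -0.001]
ft_force: [0.3, 0.9, 2.2]
grip_width: 0.455
```

```bash
python3 meas.py w7 2>&1
python3 - <<'E'
from h import *
im=np.load('w7.npz')['im'];save('w7c.png',cv2.resize(im[100:400,150:490],None,fx=2.3,fy=2,interpolation=cv2.INTER_CUBIC))
im,d=get_image('side');c=im[175:275,150:280];save('s7c.png',cv2.resize(c,None,fx=6,fy=6,interpolation=cv2.INTER_CUBIC))
E
```

```text
9.45 [ 0.5884 -0.0018  0.0564] [-3.139e+00  1.204e-01 -9.000e-04] [-0.001 -0.    -0.002  0.001 -0.001 -0.     0.   ] [ 0.44  0.39 -0.58  1.78  0.24  1.05 -1.87]
tab 1710 [ 0.5951 -0.001   0.101 ] [ 0.5775 -0.0359  0.093 ] [0.6035 0.0298 0.1199]
0.56 510 [-0.0197  0.0177 -0.001 ] 0.0809
0.57 234 [-0.0097  0.0177  0.004 ] 0.0866
0.58 241 [-0.0232  0.018  -0.0026] 0.0843
0.59 1775 [-0.0345  0.0217 -0.0064] 0.0854
0.6 2282 [-0.0236  0.0283  0.0023] 0.0863
0.61 1479 [-0.0184  0.015  -0.0017] 0.0851
line [-0.03486746 -0.00124026]
nutb 276 [0.5951 0.0888 0.0427] [0.5869 0.086  0.038 ] [0.602  0.0927 0.0466]
bar 5430 ((0.5977221131324768, 0.03655555099248886), (0.02831413596868515, 0.1176048070192337), 5.0310959815979) 0.0272692920643747
```

View pics/w7c.png

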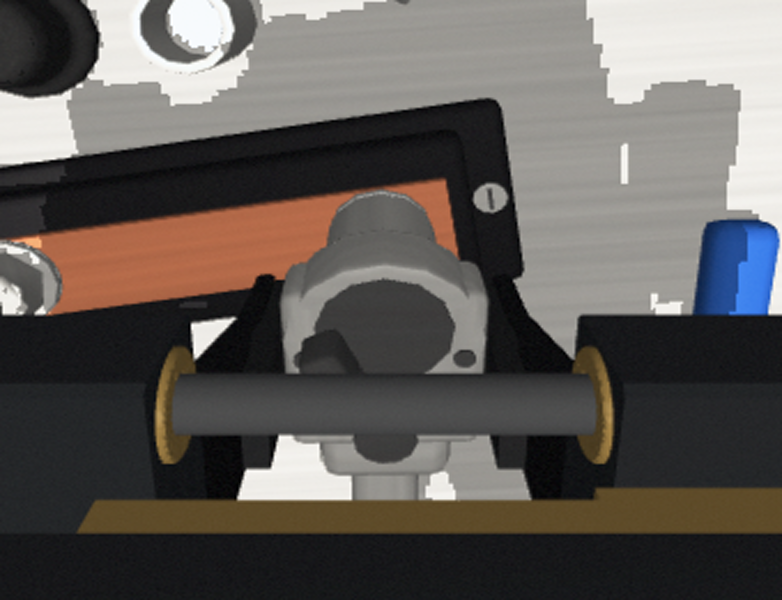

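View pics/s7c.png

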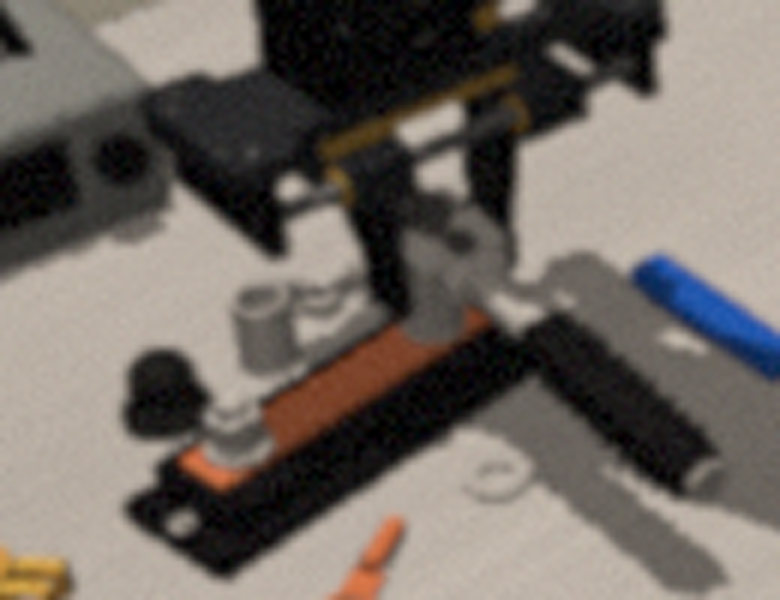

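Request:
move_arm(
  jaw=[180,180,180,180,180],
  slide=[
    [0,0,-0.3],
    [0,0,-0.5],
    [0,0,-0.8],
    [0,0,-1],
    [0,0,-1],
  ],
  dr=[
    [0,0,0],
    [0,0,0],
    [0,0,0],
    [0,0,0],
    [0,0,0],
  ],
)

```text
time: 10.05
position: [0.5874, -0.0031, 0.0926]
tool_rot: [3.138, -0.122, -0.003]
ft_force: [1.5, 0.1, -4.6]
grip_width: 0.458
```

Request:
move_arm(
  jaw=[180,180,180,180],
  slide=[
    [0,0,-1],
    [0,0,-1],
    [0,0,-1],
    [0,0,0],
  ],
  dr=[
    [0,0,0],
    [0,0,0],
    [0,0,0],
    [0,0,0],
  ],
)

```text
time: 10.45
position: [0.5893, -0.0022, 0.1241]
tool_rot: [3.139, -0.121, 0.005]
ft_force: [-0.0, 0.1, -5.4]
grip_width: 0.453
```

Run:
```python
from h import *
s=get_state();print(s['time'],np.round(s['position'],4),np.round(s['tool_rot'],4),np.round(s['ft_force'],2),np.round(s['torque'],2),s['grip_width'])
T=wristT(s);im,d=get_image('wrist');save('w8.png',im);np.savez('w8.npz',d=d,T=T,im=im)
im,d=get_image('side');np.save('s8.npy',d);c=im[165:275,150:290];save('s8c.png',cv2.resize(c,None,fx=5.5,fy=5.5,interpolation=cv2.INTER_CUBIC))
```

```text
10.45 [ 0.5893 -0.0022  0.1241] [ 3.1389 -0.1208  0.0051] [-0.03  0.08 -5.4 ] [ 0.02 -0.13 -0.01] 0.45318507293971005
```

View pics/w8.png

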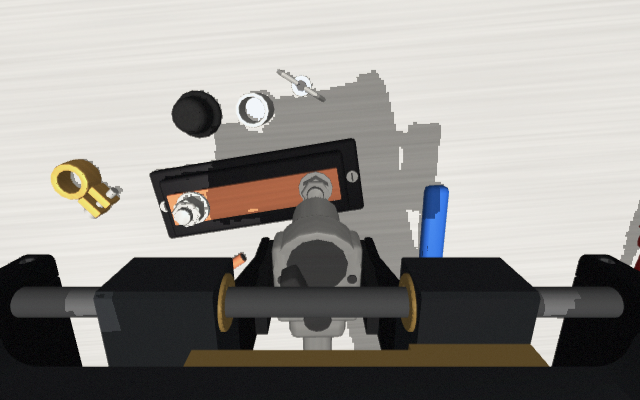

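View pics/s8c.png

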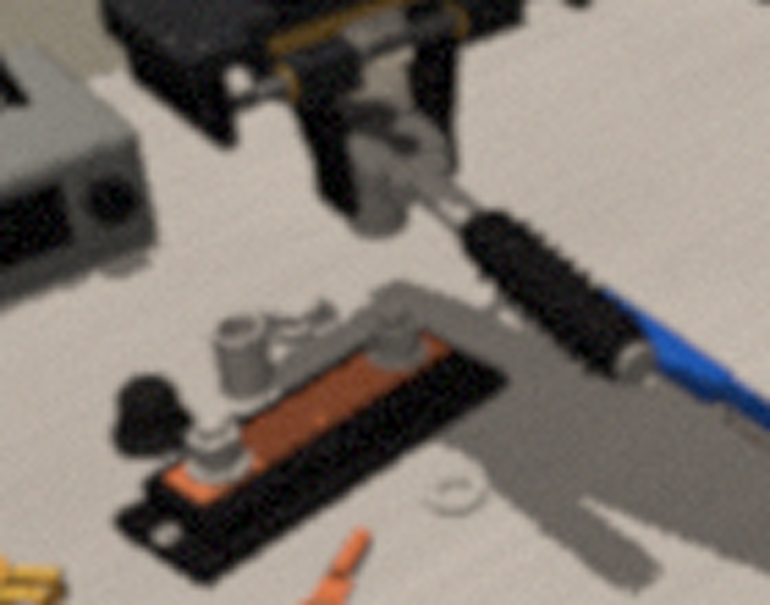

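```bash
cat > tilt.py <<'E'
from h import *
import sys
n=sys.argv[1]
f=np.load(n+'.npz');d=f['d'];T=f['T'];im=f['im']
s=get_state();tp=T@np.linalg.inv(np.array(camera_params('wrist')['tool_from_camera']))
v,u=np.mgrid[0:330,200:440];P=deproj('wrist',u,v,d[0:330,200:440],T).reshape(-1,3)
# to tool frame
L=(P-tp[:3,3])@tp[:3,:3]
# head top near z_tool = -28 
m=(abs(L[:,1])<.019)&(L[:,0]>-.02)&(L[:,0]<.024)&(L[:,2]<-.02)&(L[:,2]>-.034)
q=L[m];print('headtop',len(q))
# robust plane
A=np.c_[q[:,:2],np.ones(len(q))]
w=np.ones(len(q),bool)
for i in range(10):
    c=np.linalg.lstsq(A[w],q[w,2],rcond=None)[0];r=q[:,2]-A@c;w=abs(r)<max(.0012,1.0*np.std(r[w])) 
print('plane tool z=',c.round(4),w.sum(),'slope deg x,y',np.degrees(np.arctan(c[:2])).round(2))
E
python3 tilt.py w8
cat > gripline.py <<'E'
from h import *
import sys
def grip(cam,box,zr):
    im,d=get_image(cam);c=camera_params(cam)
    v,u=np.mgrid[0:400,0:640];P=deproj(cam,u,v,d)
    hs=im.max(2)
    m=(hs<75)&(d>0)&(P[...,0]>box[0])&(P[...,0]<box[1])&(P[...,1]>box[2])&(P[...,1]<box[3])&(P[...,2]>zr[0])&(P[...,2]<zr[1])
    Q=P[m];return Q,m,im
for cam in ["side","scene"]:
    a=[float(x) for x in sys.argv[1:7]]
    Q,m,im=grip(cam,a[:4],a[4:])
    print(cam,len(Q))
    if len(Q)<20: continue
    mu=np.median(Q,0);_,_,V=np.linalg.svd(Q-Q.mean(0),full_matrices=False);v=V[0]*np.sign(V[0][0])
    print(mu.round(4),Q.min(0).round(4),Q.max(0).round(4),'dir',v.round(4),'pitch deg',np.degrees(np.arcsin(v[2])).round(2),'yaw',np.degrees(np.arctan2(v[1],v[0])).round(2))
E
python3 gripline.py 0.38 0.535 -0.05 0.05 0.06 0.18
```

```text
headtop 4077
plane tool z= [-0.1152  0.0127 -0.0282] 3223 slope deg x,y [-6.57  0.73]
side 426
[0.4608 0.0145 0.1348] [ 0.4122 -0.004   0.1137] [0.5172 0.0234 0.1434] dir [ 0.9888 -0.0763  0.1285] pitch deg 7.38 yaw -4.41
scene 18
```

Request:
move_arm(
  jaw=[180,180,180,180],
  slide=[
    [0,0,0],
    [0,0,0],
    [0,0,0],
    [0,0,0],
  ],
  dr=[
    [0,-3.5,0],
    [0,-3.3,0],
    [0,0,0],
    [0,0,0],
  ],
)

```text
time: 11.05
position: [0.5879, -0.002, 0.1211]
tool_rot: [-3.129, 0.12, 0.186]
ft_force: [-0.0, -0.0, -6.0]
grip_width: 0.457
```

```bash
python3 - <<'E'
from h import *
s=get_state();print(s['time'],np.round(s['position'],4),np.round(s['tool_rot'],4),np.round(s['ft_force'],2),np.round(s['torque'],2),s['grip_width']);print(toolT(s).round(4))
T=wristT(s);im,d=get_image('wrist');save('w9.png',im);np.savez('w9.npz',d=d,T=T,im=im)
save('w9c.png',cv2.resize(im[130:340,130:450],None,fx=2.5,fy=2.5,interpolation=cv2.INTER_CUBIC))
E
python3 tilt.py w9
python3 gripline.py 0.38 0.535 -0.05 0.05 0.06 0.18
```

```text
11.05 [ 0.5879 -0.002   0.1211] [-3.1287  0.12    0.1865] [-0.03 -0.01 -5.98] [ 0.01 -0.24  0.02] 0.4568204928599936
[[ 9.900e-01 -7.660e-02 -1.184e-01  5.879e-01]
 [-7.600e-02 -9.971e-01  9.600e-03 -2.000e-03]
 [-1.188e-01 -5.000e-04 -9.929e-01  1.211e-01]
 [ 0.000e+00  0.000e+00  0.000e+00  1.000e+00]]
headtop 4071
plane tool z= [-0.1194  0.0088 -0.0282] 3185 slope deg x,y [-6.81  0.51]
side 403
[0.4626 0.0161 0.1491] [ 0.4137 -0.0038  0.1303] [0.5172 0.0242 0.1533] dir [ 0.9965 -0.0822  0.0155] pitch deg 0.89 yaw -4.72
scene 90
[0.4397 0.0137 0.1541] [4.235e-01 3.000e-04 1.438e-01] [0.4761 0.0203 0.1584] dir [ 0.9667  0.223  -0.1254] pitch deg -7.2 yaw 12.99
```

View pics/w9c.png

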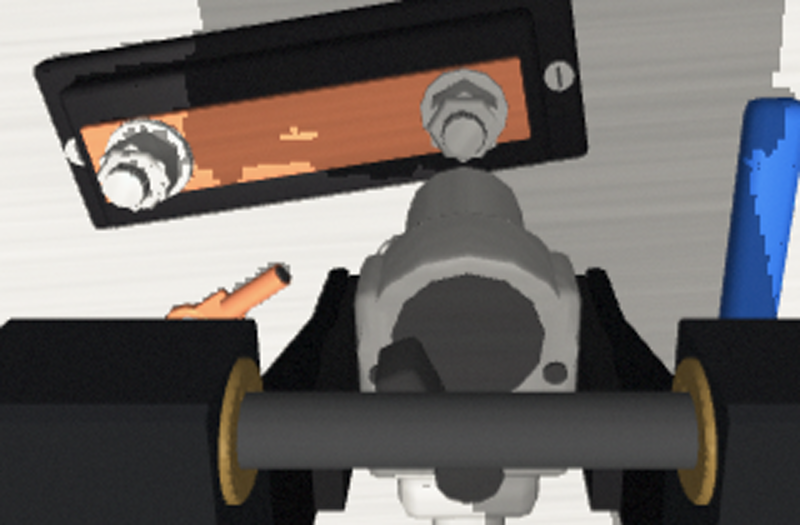

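```bash
cat > axis.py <<'E'
from h import *
import sys
from scipy.optimize import least_squares
n=sys.argv[1]
f=np.load(n+'.npz');d=f['d'];T=f['T'];im=f['im']
tp=T@np.linalg.inv(np.array(camera_params('wrist')['tool_from_camera']));p0=tp[:3,3]
v,u=np.mgrid[0:330,200:440];P=deproj('wrist',u,v,d[0:330,200:440],T).reshape(-1,3)-p0
# height of mouth rel TCP ~ -0.026 ; socket z from -.026 to .010
for lo,hi in [(-.024,-.012),(-.012,0),(0,.008)]:
    m=(P[:,2]>lo)&(P[:,2]<hi)&(abs(P[:,1])<.016)&(P[:,0]>.005)&(P[:,0]<.04)
    q=P[m]
    if len(q)<20: print(lo,len(q));continue
    r=least_squares(lambda c:np.hypot(q[:,0]-c[0],q[:,1]-c[1])-.0135,[.01,0],loss='soft_l1',f_scale=.001)
    print(lo,len(q),'axis rel TCP (world)',r.x.round(4),'xmax',q[:,0].max().round(4),np.abs(r.fun).mean().round(5),'zmin',q[:,2].min().round(4))
# head front edge
m=(P[:,2]>.028)&(P[:,2]<.042)&(abs(P[:,1])<.02)
print('head top z',np.median(P[m&(P[:,0]<.02)],0).round(4),'xmax',P[m][:,0].max().round(4),'ymin/max',P[m][:,1].min().round(4),P[m][:,1].max().round(4))
# studs
W=P+p0
for nm,(bx,by) in {'b':(.594,.0965),'a':(.6015,-.003)}.items():
    for lo,hi in [(.0485,.055),(.0445,.0475)]:
        m=(W[:,2]>lo)&(W[:,2]<hi)&(np.hypot(W[:,0]-bx,W[:,1]-by)<.014);q=W[m]
        if len(q): print('stud',nm,lo,len(q),q.mean(0).round(4),((q.min(0)+q.max(0))/2).round(4))
E
python3 axis.py w9
python3 - <<'E'
from h import *
f=np.load('w9.npz');d=f['d'];T=f['T']
v,u=np.mgrid[100:330,150:440];W=deproj('wrist',u,v,d[100:330,150:440],T).reshape(-1,3)
for nm,(bx,by) in {'b':(.594,.0965),'a':(.6015,-.003)}.items():
    for lo,hi in [(.0495,.055),(.0438,.0472),(.0275,.034)]:
        m=(W[:,2]>lo)&(W[:,2]<hi)&(np.hypot(W[:,0]-bx,W[:,1]-by)<.018);q=W[m]
        if len(q): print('stud',nm,lo,len(q),q.mean(0).round(4),((q.min(0)+q.max(0))/2).round(4),(q.max(0)-q.min(0)).round(4))
E
```

```text
-0.024 386 axis rel TCP (world) [ 0.0108 -0.0008] xmax 0.0251 0.00021 zmin -0.024
-0.012 294 axis rel TCP (world) [ 0.011 -0.001] xmax 0.0254 0.00023 zmin -0.012
0 0
head top z [0.0138 0.0021 0.0289] xmax 0.031 ymin/max -0.02 0.02
stud a 0.0485 223 [ 0.6025 -0.0028  0.0507] [ 0.6023 -0.003   0.0505]
stud a 0.0445 215 [ 0.6041 -0.0027  0.0455] [ 0.6025 -0.0027  0.046 ]
stud b 0.0495 192 [0.5935 0.0964 0.0507] [0.5935 0.0968 0.0508] [0.0117 0.0118 0.0025]
stud b 0.0438 228 [0.5958 0.0943 0.0452] [0.5936 0.0968 0.0455] [0.0201 0.0204 0.0034]
stud b 0.0275 478 [0.598  0.0918 0.0297] [0.5942 0.0967 0.0307] [0.0266 0.0355 0.0065]
stud a 0.0495 208 [ 0.6023 -0.0027  0.0509] [ 0.6022 -0.003   0.0509] [0.0118 0.012  0.0026]
stud a 0.0438 266 [ 0.6042 -0.0028  0.0452] [ 0.6019 -0.0026  0.0454] [0.0199 0.0202 0.0032]
stud a 0.0275 483 [ 0.6066 -0.0038  0.0296] [ 0.6021 -0.0031  0.0307] [0.0265 0.0355 0.0064]
```

Run:
```python
from h import *
out=[]
for n in ['w9','w6']:
    f=np.load(n+'.npz');T=f['T'];im=f['im']
    for c in [(.5936,.0966),(.6022,-.003)]:
        g=np.linspace(-.016,.016,300)
        X,Y=np.meshgrid(g,g) # cols = -y world, rows= -x => up=+x,left=+y
        W=np.stack([c[0]-Y,c[1]-X,np.full_like(X,.046)],-1).reshape(-1,3)
        uv=proj('wrist',W,T).reshape(300,300,3).astype(np.float32)
        o=cv2.remap(im,uv[...,0],uv[...,1],cv2.INTER_CUBIC);o=cv2.normalize(o,None,0,255,cv2.NORM_MINMAX)
        for k in range(6):
            pass
        out.append(o)
save('hex.png',np.vstack([np.hstack(out[:2]),np.hstack(out[2:])]))
```

```text
(no output)
```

View pics/hex.png

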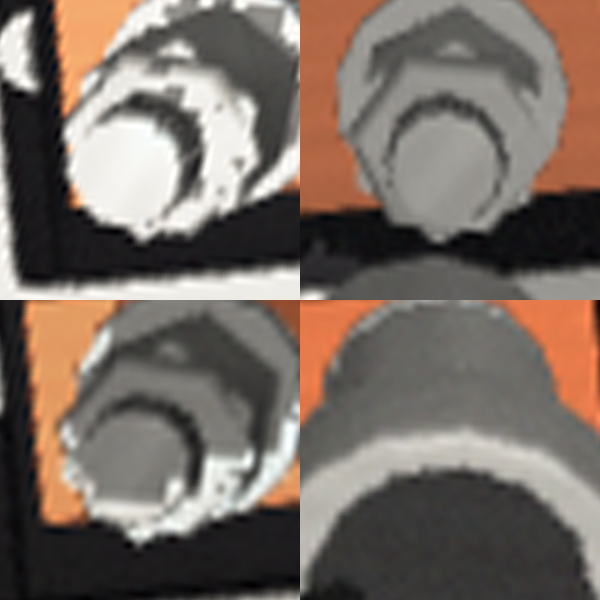

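Request:
move_arm(
  jaw=[180,180,180,180,180],
  slide=[
    [-0.42,-3.3,0.05],
    [-0.42,-3.3,0.05],
    [-0.42,-3.3,0.05],
    [0,0,0],
    [0,0,0],
  ],
  dr=[
    [0,0,0],
    [0,0,0],
    [0,0,0],
    [0,0,0],
    [0,0,0],
  ],
)

```text
time: 11.7
position: [0.5825, 0.0987, 0.1224]
tool_rot: [-3.13, 0.115, 0.185]
ft_force: [0.5, -1.2, -5.8]
grip_width: 0.454
```

```bash
cat > swing.py <<'E'
from h import *
import sys
# swing.py phi_deg(ccw +) dz_mm nrows [ax ay] : rotate TCP about vertical axis through (ax,ay)
phi,dz,n=float(sys.argv[1]),float(sys.argv[2]),int(sys.argv[3])
ax,ay=(float(sys.argv[4]),float(sys.argv[5])) if len(sys.argv)>5 else (.5936,.0966)
T=toolT();print(get_state()['time'],'T',T.round(4).tolist())
c=np.array([ax,ay,0])
for k in range(n):
    Rz=R.from_euler('z',phi/n,degrees=True).as_matrix()
    p=T[:3,3];p2=c+Rz@(p-c)+[0,0,dz/n/1000]
    sl=T[:3,:3].T@(p2-p)*100;dr=np.degrees(R.from_matrix(T[:3,:3].T@Rz@T[:3,:3]).as_rotvec())
    print('slide',sl.round(3).tolist(),'dr',dr.round(2).tolist())
    T[:3,3]=p2;T[:3,:3]=Rz@T[:3,:3]
E
python3 - <<'E'
from h import *
s=get_state();T=toolT(s);print(s['time'],T.round(4),np.round(s['qd'],3))
Tw=wristT(s);im,d=get_image('wrist');save('w10.png',im);np.savez('w10.npz',d=d,T=Tw,im=im)
E
python3 axis.py w10; python3 swing.py -14 0 2
python3 gripline.py 0.38 0.535 0.03 0.18 0.06 0.18
```

```text
11.7 [[ 9.904e-01 -7.360e-02 -1.172e-01  5.825e-01]
 [-7.320e-02 -9.973e-01  8.200e-03  9.870e-02]
 [-1.175e-01  4.000e-04 -9.931e-01  1.224e-01]
 [ 0.000e+00  0.000e+00  0.000e+00  1.000e+00]] [ 0.029  0.005  0.042 -0.005  0.019  0.005  0.001]
-0.024 390 axis rel TCP (world) [ 0.0109 -0.0008] xmax 0.0252 0.0002 zmin -0.024
-0.012 285 axis rel TCP (world) [ 0.011 -0.001] xmax 0.0252 0.00022 zmin -0.012
0 0
head top z [0.0137 0.0019 0.0289] xmax 0.0311 ymin/max -0.02 0.02
stud b 0.0485 220 [0.5938 0.0969 0.0508] [0.5936 0.097  0.0506]
stud b 0.0445 204 [0.5956 0.0968 0.0456] [0.5936 0.0969 0.0459]
11.75 T [[0.9902, -0.0763, -0.1174, 0.5829], [-0.0759, -0.9971, 0.0075, 0.0969], [-0.1176, 0.0014, -0.9931, 0.1222], [0.0, 0.0, 0.0, 1.0]]
slide [0.001, -0.131, -0.0] dr [0.82, -0.01, 6.95]
slide [0.001, -0.131, -0.0] dr [0.82, -0.01, 6.95]
side 487
[0.4562 0.1131 0.1502] [0.4131 0.0928 0.1299] [0.5205 0.1222 0.1546] dir [ 0.9982 -0.0599 -0.0055] pitch deg -0.32 yaw -3.43
scene 37
[0.4319 0.1143 0.155 ] [0.4211 0.1081 0.1476] [0.4442 0.1187 0.1588] dir [ 0.9889  0.1466 -0.0247] pitch deg -1.42 yaw 8.43
```

View pics/w10.png

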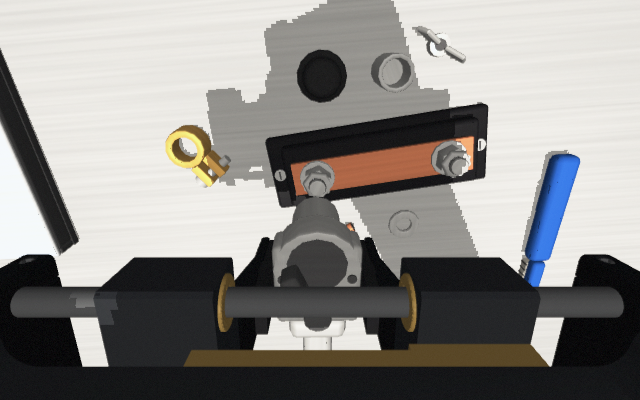

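Run:
```python
from h import *
out=[]
for n,c in [('w10',(.5936,.0968)),('w9',(.6022,-.003))]:
    f=np.load(n+'.npz');T=f['T'];im=f['im']
    g=np.linspace(-.018,.018,380)
    X,Y=np.meshgrid(g,g)
    W=np.stack([c[0]-Y,c[1]-X,np.full_like(X,.046)],-1).reshape(-1,3)
    uv=proj('wrist',W,T).reshape(380,380,3).astype(np.float32)
    o=cv2.remap(im,uv[...,0],uv[...,1],cv2.INTER_CUBIC);out.append(cv2.normalize(o,None,0,255,cv2.NORM_MINMAX))
save('hex2.png',np.hstack(out))
```

```text
(no output)
```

View pics/hex2.png

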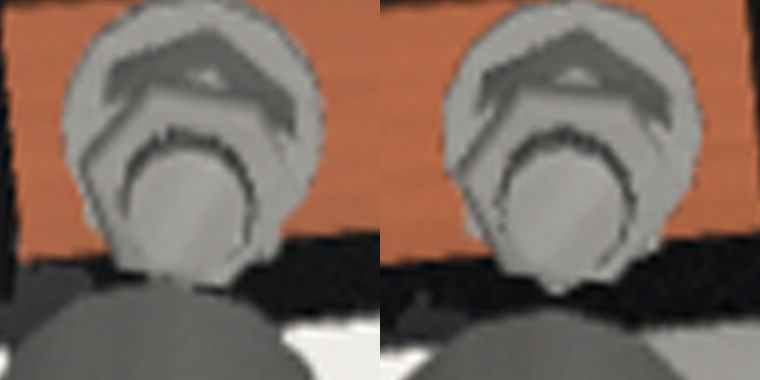

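Request:
move_arm(
  jaw=[180,180,180,180,180],
  slide=[
    [0,-0.15,0],
    [0,-0.15,0],
    [0.26,0,2.2],
    [0.24,0,2.0],
    [0,0,0],
  ],
  dr=[
    [0.7,0,5.95],
    [0.7,0,5.95],
    [0,0,0],
    [0,0,0],
    [0,0,0],
  ],
)

```text
time: 12.35
position: [0.5812, 0.098, 0.0768]
tool_rot: [-3.089, 0.449, 0.192]
ft_force: [-0.3, -0.4, -6.1]
grip_width: 0.457
```

Request:
move_arm(
  jaw=[180,180],
  slide=[
    [0,0,0],
    [0,0,0],
  ],
  dr=[
    [0,0,0],
    [0,0,0],
  ],
)

```text
time: 12.55
position: [0.5844, 0.1001, 0.081]
tool_rot: [-3.087, 0.446, 0.18]
ft_force: [0.1, -0.8, -5.9]
grip_width: 0.458
```

```bash
python3 - <<'E'
from h import *
s=get_state();T=toolT(s);print(s['time'],T.round(4),np.round(s['qd'],3),np.round(s['ft_force'],2))
Tw=wristT(s);im,d=get_image('wrist');save('w11.png',im);np.savez('w11.npz',d=d,T=Tw,im=im)
E
python3 axis.py w11;python3 swing.py 5 0 2
```

```text
12.55 [[ 9.526e-01 -2.830e-01 -1.116e-01  5.844e-01]
 [-2.810e-01 -9.591e-01  3.330e-02  1.001e-01]
 [-1.164e-01 -4.000e-04 -9.932e-01  8.100e-02]
 [ 0.000e+00  0.000e+00  0.000e+00  1.000e+00]] [-0.003 -0.005 -0.005 -0.003  0.002 -0.001 -0.001] [ 0.1  -0.83 -5.89]
-0.024 379 axis rel TCP (world) [ 0.0106 -0.003 ] xmax 0.0247 0.00023 zmin -0.024
-0.012 290 axis rel TCP (world) [ 0.0107 -0.0032] xmax 0.0247 0.00021 zmin -0.012
0 0
head top z [0.0133 0.0008 0.0289] xmax 0.0307 ymin/max -0.0199 0.0199
stud b 0.0485 2 [0.6025 0.0866 0.0548] [0.6025 0.0866 0.0548]
12.6 T [[0.9527, -0.2826, -0.1113, 0.5845], [-0.2807, -0.9592, 0.0333, 0.1003], [-0.1162, -0.0005, -0.9932, 0.0811], [0.0, 0.0, 0.0, 1.0]]
slide [-0.003, 0.043, 0.0] dr [-0.29, -0.0, -2.48]
slide [-0.003, 0.043, 0.0] dr [-0.29, -0.0, -2.48]
```

Request:
move_arm(
  jaw=[180,180,180,180],
  slide=[
    [-0.14,0.09,0],
    [0.05,0,0.4],
    [0.05,0,0.4],
    [0,0,0],
  ],
  dr=[
    [0,0,0],
    [0,0,0],
    [0,0,0],
    [0,0,0],
  ],
)

```text
time: 13.0
position: [0.5812, 0.0997, 0.071]
tool_rot: [-3.088, 0.445, 0.186]
ft_force: [-1.0, -0.9, -5.4]
grip_width: 0.457
```

Request:
move_arm(
  jaw=[180,180,180],
  slide=[
    [0.02,0,0.15],
    [0.02,0,0.15],
    [0,0,0],
  ],
  dr=[
    [0,0,0],
    [0,0,0],
    [0,0,0],
  ],
)

```text
time: 13.3
position: [0.5821, 0.0999, 0.0686]
tool_rot: [-3.088, 0.445, 0.183]
ft_force: [-0.1, 0.4, -5.7]
grip_width: 0.452
```

Request:
move_arm(
  jaw=[180,180],
  slide=[
    [0.02,0,0.15],
    [0,0,0],
  ],
  dr=[
    [0,0,0],
    [0,0,0],
  ],
)

```text
time: 13.5
position: [0.5821, 0.0999, 0.0673]
tool_rot: [-3.088, 0.445, 0.183]
ft_force: [0.4, 0.3, -5.6]
grip_width: 0.452
```

```bash
python3 - <<'E'
from h import *
s=get_state();T=toolT(s);print(s['time'],T[:3,3],np.round(s['ft_force'],2))
Tw=wristT(s);im,d=get_image('wrist');save('w12.png',im);np.savez('w12.npz',d=d,T=Tw,im=im)
E
python3 axis.py w12
```

```text
13.5 [0.58214223 0.0999409  0.06725615] [ 0.37  0.33 -5.6 ]
-0.024 378 axis rel TCP (world) [ 0.0106 -0.003 ] xmax 0.0248 0.0002 zmin -0.024
-0.012 286 axis rel TCP (world) [ 0.0107 -0.0031] xmax 0.0247 0.00024 zmin -0.012
0 0
head top z [0.0134 0.0007 0.0289] xmax 0.0315 ymin/max -0.0199 0.02
stud b 0.0485 218 [0.6034 0.0939 0.0519] [0.5991 0.0964 0.0518]
stud b 0.0445 98 [0.6032 0.0939 0.0461] [0.5988 0.0965 0.046 ]
```

Request:
move_arm(
  jaw=[180,180],
  slide=[
    [0.09,-0.02,0.12],
    [0,0,0],
  ],
  dr=[
    [0,0,0],
    [0,0,0],
  ],
)

```text
time: 13.75
position: [0.5824, 0.0999, 0.0658]
tool_rot: [-3.088, 0.444, 0.185]
ft_force: [0.1, 1.0, -5.3]
grip_width: 0.45
```

Request:
move_arm(
  jaw=[180,180],
  slide=[
    [0.02,0,0.12],
    [0,0,0],
  ],
  dr=[
    [0,0,0],
    [0,0,0],
  ],
)

```text
time: 13.95
position: [0.5824, 0.0999, 0.0646]
tool_rot: [-3.088, 0.444, 0.185]
ft_force: [-0.4, -0.0, -4.8]
grip_width: 0.454
```

Request:
move_arm(
  jaw=[180,180],
  slide=[
    [0.02,0,0.12],
    [0,0,0],
  ],
  dr=[
    [0,0,0],
    [0,0,0],
  ],
)

```text
time: 14.15
position: [0.5825, 0.1, 0.0634]
tool_rot: [-3.088, 0.444, 0.185]
ft_force: [-1.4, -0.4, -4.1]
grip_width: 0.45
```

```bash
python3 - <<'E'
from h import *
s=get_state();T=toolT(s);print(s['time'],T[:3,3],np.round(s['ft_force'],2),np.round(s['torque'],2))
Tw=wristT(s);im,d=get_image('wrist');save('w13.png',im);np.savez('w13.npz',d=d,T=Tw,im=im)
save('w13c.png',cv2.resize(im[130:340,130:450],None,fx=2.5,fy=2.5,interpolation=cv2.INTER_CUBIC))
E
python3 axis.py w13; python3 tilt.py w13;python3 gripline.py 0.38 0.535 0.03 0.18 0.04 0.18
```

```text
14.15 [0.58247582 0.09995833 0.06339497] [-1.4  -0.42 -4.08] [0.04 0.14 0.03]
-0.024 381 axis rel TCP (world) [ 0.0105 -0.003 ] xmax 0.0245 0.0002 zmin -0.024
-0.012 276 axis rel TCP (world) [ 0.0106 -0.0031] xmax 0.0247 0.00022 zmin -0.012
0 0
head top z [0.0135 0.001  0.0289] xmax 0.031 ymin/max -0.02 0.02
stud b 0.0485 219 [0.6041 0.094  0.0517] [0.6004 0.0957 0.0518]
stud b 0.0445 101 [0.6035 0.0939 0.0461] [0.5992 0.0964 0.046 ]
headtop 4073
plane tool z= [-0.1195  0.0104 -0.0281] 3246 slope deg x,y [-6.82  0.59]
side 449
[0.4666 0.1364 0.0924] [0.4171 0.0301 0.0725] [0.535  0.1585 0.1775] dir [ 0.6899 -0.6372  0.3435] pitch deg 20.09 yaw -42.73
scene 161
[0.4487 0.1424 0.0963] [0.4243 0.1253 0.0799] [0.4881 0.1546 0.1014] dir [ 0.9816 -0.1691 -0.0888] pitch deg -5.09 yaw -9.77
```

View pics/w13c.png

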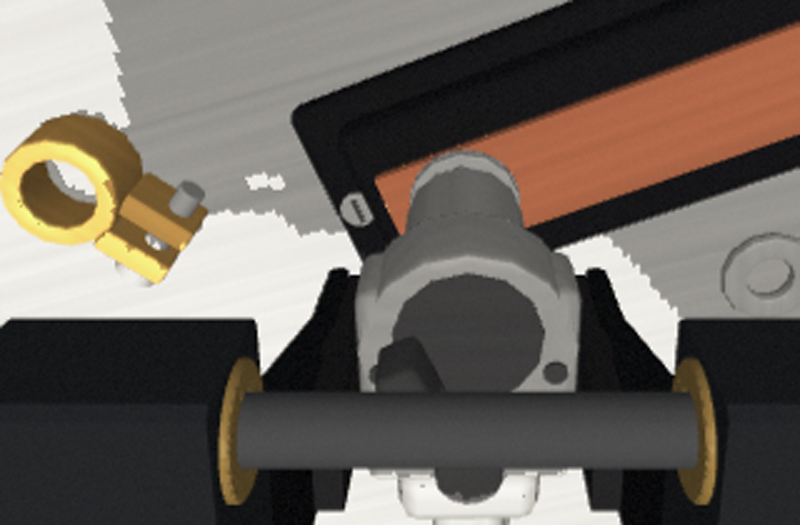

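Request:
move_arm(
  jaw=[180,180,180],
  slide=[
    [0.03,0,0.2],
    [0.02,0,0.15],
    [0,0,0],
  ],
  dr=[
    [0,0,0],
    [0,0,0],
    [0,0,0],
  ],
)

```text
time: 14.6
position: [0.5826, 0.0999, 0.0598]
tool_rot: [-3.088, 0.444, 0.185]
ft_force: [-2.7, 1.0, -3.6]
grip_width: 0.452
```

Request:
move_arm(
  jaw=[180,180,180],
  slide=[
    [0.02,0,0.15],
    [0.02,0,0.1],
    [0,0,0],
  ],
  dr=[
    [0,0,0],
    [0,0,0],
    [0,0,0],
  ],
)

```text
time: 14.9
position: [0.5826, 0.1, 0.0573]
tool_rot: [-3.088, 0.444, 0.185]
ft_force: [-4.0, 0.1, -3.4]
grip_width: 0.455
```

Request:
move_arm(
  jaw=[190,190,190],
  slide=[
    [-0.04,0,0.08],
    [0,0,0],
    [0,0,0],
  ],
  dr=[
    [0,0,0],
    [0,0,0],
    [0,0,0],
  ],
  force=60,
)

```text
time: 15.2
position: [0.5825, 0.1, 0.0569]
tool_rot: [-3.088, 0.445, 0.183]
ft_force: [-4.5, 0.7, -1.7]
grip_width: 0.451
```

```bash
python3 swing.py 25 0 5; python3 -c "
from h import *
s=get_state();print(s['ft_force'],s['torque'],s['joint_positions'])"
```

```text
15.2 T [[0.9527, -0.282, -0.1136, 0.5825], [-0.2801, -0.9594, 0.033, 0.1], [-0.1183, 0.0004, -0.993, 0.0569], [0.0, 0.0, 0.0, 1.0]]
slide [0.003, 0.101, -0.0] dr [-0.59, 0.0, -4.96]
slide [0.003, 0.101, -0.0] dr [-0.59, 0.0, -4.96]
slide [0.003, 0.101, -0.0] dr [-0.59, 0.0, -4.96]
slide [0.003, 0.101, -0.0] dr [-0.59, 0.0, -4.96]
slide [0.003, 0.101, -0.0] dr [-0.59, 0.0, -4.96]
[-4.50069797  0.7188428  -1.68835436] [0.07012662 0.68700903 0.0455323 ] [ 0.2758931   0.47540008 -0.57875258  1.66756066  0.20750138  1.17882215
 -2.21033975]
```

Request:
move_arm(
  jaw=[190,190,190,190],
  slide=[
    [0,0.1,0],
    [0,0.1,0],
    [0,0.1,0],
    [0,0,0],
  ],
  dr=[
    [-0.6,0,-5],
    [-0.6,0,-5],
    [-0.6,0,-5],
    [0,0,0],
  ],
)

```text
time: 15.6
position: [0.5822, 0.0972, 0.0569]
tool_rot: [-3.135, 0.035, 0.186]
ft_force: [-3.0, 0.6, -1.2]
grip_width: 0.449
```

```bash
cat > look.py <<'E'
from h import *
import sys
n=sys.argv[1]
s=get_state();T=toolT(s);print(s['time'],T[:3,3].round(4),'yaw',np.degrees(np.arctan2(T[1,0],T[0,0])).round(2),np.round(s['ft_force'],2),np.round(s['torque'],2),s['grip_width'])
Tw=wristT(s);im,d=get_image('wrist');save(n+'.png',im);np.savez(n+'.npz',d=d,T=Tw,im=im)
E
python3 look.py w14; python3 axis.py w14; python3 tilt.py w14
```

```text
15.6 [0.5822 0.0972 0.0569] yaw -1.27 [-3.02  0.64 -1.21] [ 0.17  0.55 -0.09] 0.44883004466807846
-0.024 387 axis rel TCP (world) [ 0.0107 -0.0003] xmax 0.0248 0.0002 zmin -0.024
-0.012 279 axis rel TCP (world) [ 0.0109 -0.0004] xmax 0.0251 0.00021 zmin -0.0119
0 0
head top z [0.0134 0.0024 0.0289] xmax 0.0303 ymin/max -0.0195 0.02
stud b 0.0485 159 [0.6055 0.0969 0.0512] [0.604  0.0967 0.0516]
stud b 0.0445 97 [0.6046 0.0969 0.046 ] [0.6033 0.0968 0.046 ]
headtop 4077
plane tool z= [-0.1156  0.0106 -0.0282] 3218 slope deg x,y [-6.59  0.61]
```

View pics/w14.png

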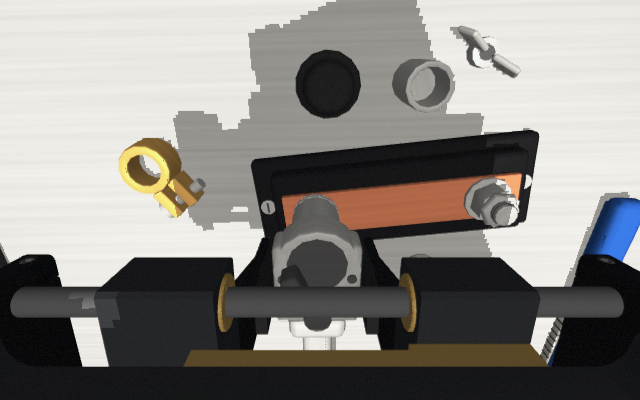

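Request:
move_arm(
  jaw=[190,190,190,190,190],
  slide=[
    [0,0.11,0],
    [0,0.11,0],
    [0,0.11,0],
    [0,0.11,0],
    [0,0,0],
  ],
  dr=[
    [-0.65,0,-5.5],
    [-0.65,0,-5.5],
    [-0.65,0,-5.5],
    [-0.65,0,-5.5],
    [0,0,0],
  ],
)

```text
time: 16.15
position: [0.5828, 0.0933, 0.0569]
tool_rot: [3.065, 0.561, -0.181]
ft_force: [-3.1, 1.0, -2.2]
grip_width: 0.451
```

```bash
python3 look.py w15; python3 axis.py w15; python3 tilt.py w15
```

```text
16.15 [0.5828 0.0933 0.0569] yaw 20.76 [-3.08  1.03 -2.17] [ 0.5   0.36 -0.45] 0.4508524645353631
-0.024 335 axis rel TCP (world) [0.0099 0.0036] xmax 0.0239 0.0002 zmin -0.024
-0.012 277 axis rel TCP (world) [0.0101 0.0035] xmax 0.0241 0.00023 zmin -0.012
0 0
head top z [0.011  0.0054 0.0288] xmax 0.0295 ymin/max -0.02 0.02
stud b 0.0485 157 [0.6043 0.1014 0.0513] [0.6014 0.0999 0.0518]
stud b 0.0445 104 [0.6033 0.1014 0.046 ] [0.5994 0.099  0.046 ]
headtop 4096
plane tool z= [-0.1135  0.0084 -0.0283] 3219 slope deg x,y [-6.47  0.48]
```

Request:
move_arm(
  jaw=[190,190,190,190,190],
  slide=[
    [0,0.11,0],
    [0,0.11,0],
    [0,0.11,0],
    [0,0.11,0],
    [0,0,0],
  ],
  dr=[
    [-0.65,0,-5.5],
    [-0.65,0,-5.5],
    [-0.65,0,-5.5],
    [-0.65,0,-5.5],
    [0,0,0],
  ],
)

```text
time: 16.7
position: [0.5851, 0.0898, 0.0569]
tool_rot: [2.881, 1.131, -0.169]
ft_force: [-1.1, 3.5, -1.4]
grip_width: 0.453
```

```bash
python3 look.py w16; python3 axis.py w16; python3 tilt.py w16
```

```text
16.7 [0.5851 0.0898 0.0569] yaw 42.88 [-1.13  3.48 -1.39] [ 0.92  0.21 -0.43] 0.45275558676799654
-0.024 186 axis rel TCP (world) [0.0076 0.007 ] xmax 0.0215 0.00022 zmin -0.024
-0.012 164 axis rel TCP (world) [0.0089 0.0048] xmax 0.028 0.00157 zmin -0.0119
0 89 axis rel TCP (world) [0.0316 0.0004] xmax 0.0288 0.00049 zmin 0.0
head top z [0.007  0.0092 0.0288] xmax 0.0345 ymin/max -0.0187 0.02
stud b 0.0485 172 [0.6017 0.1053 0.0513] [0.599  0.1022 0.0518]
stud b 0.0445 101 [0.6008 0.1045 0.046 ] [0.5975 0.101  0.046 ]
headtop 4112
plane tool z= [-0.1168  0.0089 -0.0283] 3232 slope deg x,y [-6.66  0.51]
```

View pics/w16.png

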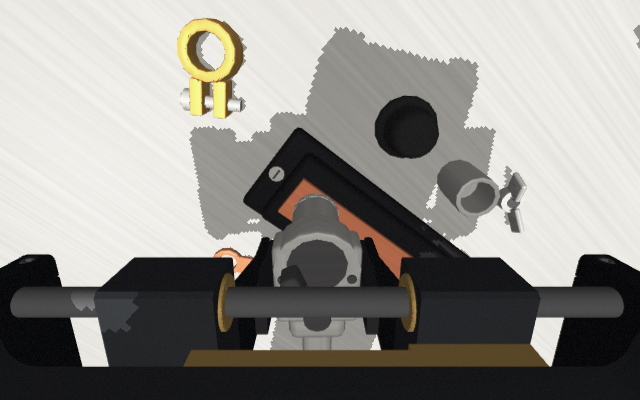

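Request:
move_arm(
  jaw=[190,190,190,190,190],
  slide=[
    [0,0.11,0],
    [0,0.11,0],
    [0,0.11,0],
    [0,0.11,0],
    [0,0,0],
  ],
  dr=[
    [-0.65,0,-5.5],
    [-0.65,0,-5.5],
    [-0.65,0,-5.5],
    [-0.65,0,-5.5],
    [0,0,0],
  ],
)

```text
time: 17.25
position: [0.5884, 0.0873, 0.0568]
tool_rot: [2.594, 1.653, -0.151]
ft_force: [-0.9, 4.0, -3.3]
grip_width: 0.455
```

Request:
move_arm(
  jaw=[190,190,190,190,190],
  slide=[
    [0,0.11,0],
    [0,0.11,0],
    [0,0.11,0],
    [0,0,0],
    [0,0,0],
  ],
  dr=[
    [-0.65,0,-5.5],
    [-0.65,0,-5.5],
    [-0.65,0,-5.5],
    [0,0,0],
    [0,0,0],
  ],
)

```text
time: 17.75
position: [0.5915, 0.0865, 0.0568]
tool_rot: [2.321, 2.0, -0.134]
ft_force: [-0.6, 5.8, -3.8]
grip_width: 0.455
```

```bash
python3 look.py w17; python3 tilt.py w17; python3 -c "
from h import *
print(np.round(get_state()['joint_positions'],2))
for c,b in [('scene',(240,360,300,440)),('side',(170,280,140,300))]:
    im,d=get_image(c);x=im[b[0]:b[1],b[2]:b[3]];save(c+'17c.png',cv2.resize(x,None,fx=5,fy=5,interpolation=cv2.INTER_CUBIC))
"
```

```text
17.75 [0.5915 0.0865 0.0568] yaw 81.51 [-0.61  5.82 -3.81] [ 1.56  0.09 -0.41] 0.45514105616263434
headtop 4149
plane tool z= [-0.1102  0.0122 -0.0285] 3269 slope deg x,y [-6.29  0.7 ]
[ 0.42  0.52 -0.86  1.71  0.53  1.19 -0.76]
```

View pics/w17.png

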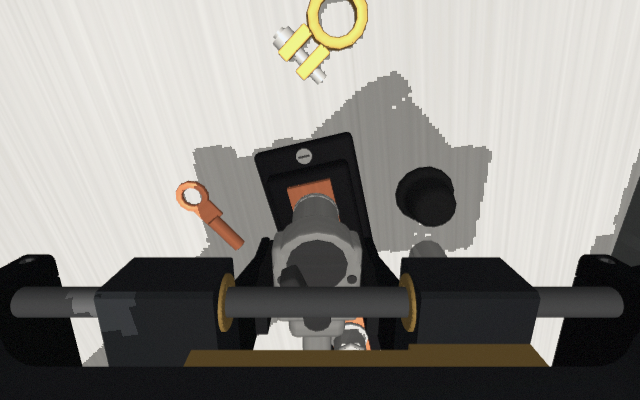

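View pics/scene17c.png

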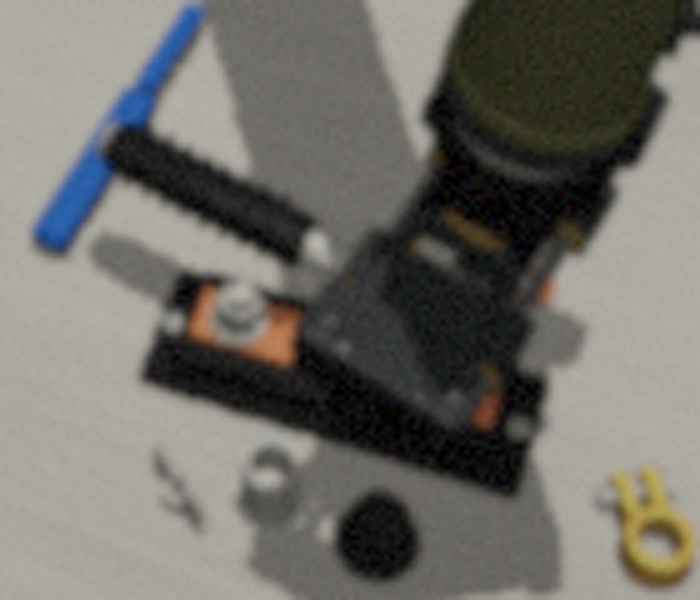

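Request:
move_arm(
  jaw=[100,100,40,40,40],
  slide=[
    [0,0,0],
    [0,0,0],
    [0,0,0],
    [0,0,0],
    [0,0,0],
  ],
  dr=[
    [0,0,0],
    [0,0,0],
    [0,0,0],
    [0,0,0],
    [0,0,0],
  ],
)

```text
time: 18.4
position: [0.5916, 0.0842, 0.057]
tool_rot: [2.315, 2.002, -0.138]
ft_force: [-0.5, -0.1, -0.2]
grip_width: 0.784
```

```bash
python3 look.py w18
```

```text
18.4 [0.5916 0.0842 0.057 ] yaw 81.73 [-0.54 -0.1  -0.22] [ 0.09 -0.08  0.03] 0.7843920389500841
```

View pics/w18.png

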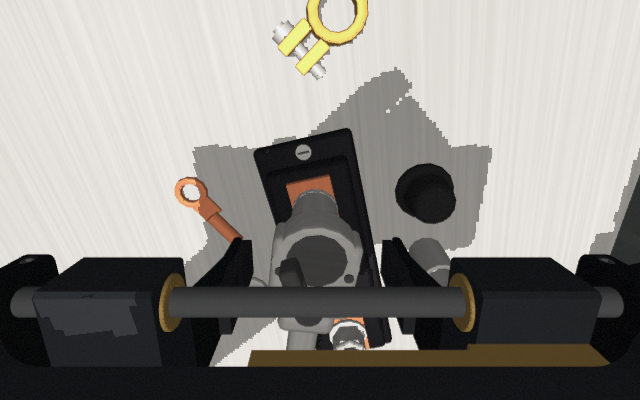

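Request:
move_arm(
  jaw=[40,40,40,40,40],
  slide=[
    [-0.12,0,-1],
    [-0.3,0,-2.5],
    [-0.5,0,-4],
    [-0.5,0,-4],
    [-0.5,0,-4],
  ],
  dr=[
    [0,0,0],
    [0,0,0],
    [0,0,0],
    [0,0,0],
    [0,0,0],
  ],
)

```text
time: 18.95
position: [0.591, 0.0843, 0.2153]
tool_rot: [2.314, 2.005, -0.137]
ft_force: [0.6, -0.4, -0.0]
grip_width: 0.845
```

Request:
move_arm(
  jaw=[40,40,40],
  slide=[
    [-2.5,0,-0.3],
    [-2.5,0,-0.3],
    [0,0,0],
  ],
  dr=[
    [0,0,0],
    [0,0,0],
    [0,0,0],
  ],
)

```text
time: 19.25
position: [0.5849, 0.0314, 0.2266]
tool_rot: [2.317, 1.995, -0.139]
ft_force: [0.8, -0.2, -0.3]
grip_width: 0.847
```

```bash
python3 look.py w19; python3 -c "
from h import *
for c,b in [('scene',(240,360,300,440)),('side',(170,280,140,300))]:
    im,d=get_image(c);x=im[b[0]:b[1],b[2]:b[3]];save(c+'19c.png',cv2.resize(x,None,fx=5,fy=5,interpolation=cv2.INTER_CUBIC))
"
```

```text
19.25 [0.5849 0.0314 0.2266] yaw 81.44 [ 0.79 -0.25 -0.33] [ 0.14 -0.09 -0.02] 0.8468844773493877
```

View pics/w19.png

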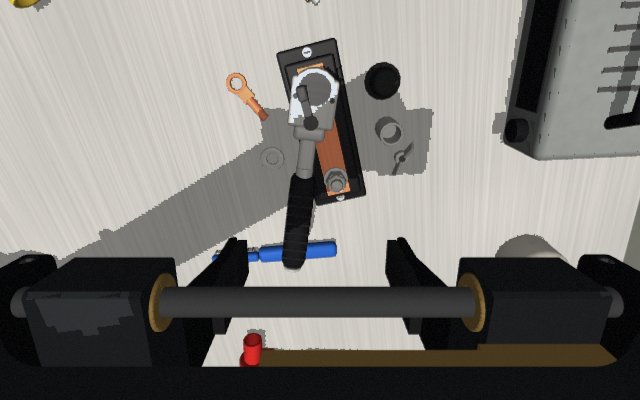

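View pics/side19c.png

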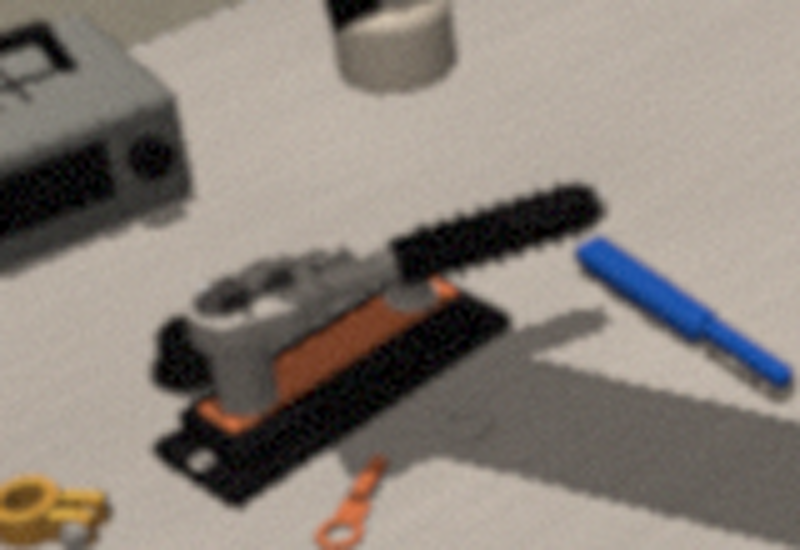

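View pics/scene19c.png

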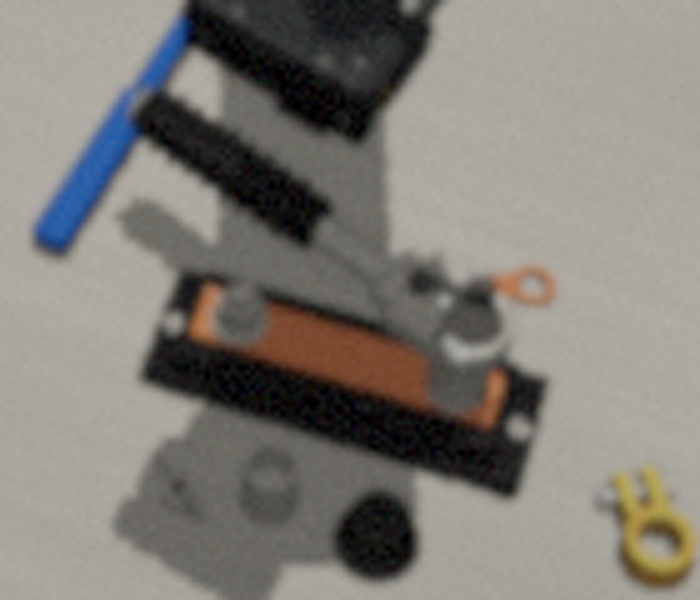

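Run:
```python
from h import *
f=np.load('w19.npz');d=f['d'];T=f['T'];im=f['im']
v,u=np.mgrid[40:280,250:400];P=deproj('wrist',u,v,d[40:280,250:400],T).reshape(-1,3)
Q=P[(P[:,2]>.07)&(P[:,2]<.092)]
ms=[]
for y in np.arange(-.06,.12,.01):
    r=Q[(Q[:,1]>=y)&(Q[:,1]<y+.01)]
    if len(r)>20: ms.append([y+.005,(r[:,0].min()+r[:,0].max())/2]);print(round(y,3),len(r),np.round([r[:,0].min(),r[:,0].max()],4),np.median(r[:,2]).round(4))
ms=np.array(ms);p=np.polyfit(ms[:,0],ms[:,1],1);print('yaw',90-np.degrees(np.arctan(p[0])),'x at y=.0967',np.polyval(p,.0967))
q=P[(P[:,2]>.093)&(P[:,2]<.12)];print('tab',len(q),q.mean(0))
s=get_state();print(s['time'],np.round(s['qd'],3),s['ft_force'])
```

```text
-0.06 203 [0.5358 0.5628] 0.0855
-0.05 220 [0.5385 0.5656] 0.0855
-0.04 211 [0.5412 0.5682] 0.0855
-0.03 228 [0.5442 0.5715] 0.0855
-0.02 242 [0.5472 0.5743] 0.0855
-0.01 248 [0.5507 0.5768] 0.0856
0.0 254 [0.5537 0.5803] 0.0856
0.01 269 [0.5563 0.5823] 0.0852
0.02 237 [0.5592 0.5816] 0.0827
0.03 183 [0.5666 0.5841] 0.0812
0.04 182 [0.5704 0.5874] 0.0811
0.05 224 [0.5728 0.5972] 0.0818
0.06 390 [0.5699 0.6064] 0.0837
0.07 533 [0.5674 0.6094] 0.0848
0.08 580 [0.5686 0.6124] 0.085
0.09 516 [0.5713 0.6153] 0.085
0.1 523 [0.575  0.6154] 0.0851
0.11 246 [0.5778 0.6079] 0.0845
yaw 73.92881081896822 x at y=.0967 0.5932513277314508
tab 153 [0.58418485 0.0991059  0.09773213]
19.4 [-0.017  0.01  -0.008  0.005 -0.002 -0.003  0.001] [-0.41815156  0.55674672 -0.35626963]
```

```bash
python3 -c "
from bench import *
print(close_job())"
```

```text
the job is handed in; nothing more can be done
None
```

I flipped the lever to the loosening side, moved the ratchet to stud_b's nut and swung it about 98° counterclockwise. The ratchet is left standing there, released, and the job was handed in at about 19.4 s with no verdict reported.

- **Socket fit:** It slid onto the hex without resting on top of it, and the wrist load changed by only a few newtons on the way down.
- **Nut_b:** After release the handle sprang back about 8° and rests about 90° past where it started. Even after the full 0.3 rad of allowed play, that leaves roughly 73° of nut turn against the 43° needed. I inferred this from the handle angle and the steady resisting torque of about 0.4 N m; I could not measure the nut directly.
- **Final position:** In the last wrist picture the head's top is level at 85 mm, which puts the socket mouth on the collar. The socket axis is within about 1 mm of stud_b, and the lever tab is on the +y side.
- **Other things:** Nut_a was lifted off straight and I saw no sign that it turned, but I did not re-measure its angle. The things lying around look undisturbed and the arm is clear.
- **Hitch and disagreement:** On the first lever push the finger pressed on the rocking head with about 9 N, so I raised it 3 mm and finished the push. The scene camera's heights read about 6 mm high against the other cameras, so I used the wrist camera for the fits.

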